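# Park the squeegee in its cradle and snap the keeper bar shut

### The arm

A 6-joint arm with a two-finger parallel gripper is mounted at the origin on the work surface; the furniture and walls round the work are solid. World frame = base frame: x ahead of the robot, y to its left, z up, the work surface at z = 0. Lengths are in m, angles in rad, forces in N, time in s.
With the tool pointing down it reaches from about 0.25 to 0.775 m from the base axis. Payload 4 kg.
Tool frame: the origin (TCP) lies midway between the tips of the shut fingers; the grasp point (between the pads) lies 19 mm behind it (robot.tcp_to_grasp is the distance from the TCP to the grasp point, in m); z points along the fingers, x is the direction in which the jaws open and shut, and the axes are right-handed (so a half turn about z gives the same grasp; the last joint's range is limited). The gripper opens to 94 mm and grips with 3 to 60 N. Pads are 16 mm wide; open, the fingers measure 119 mm over their backs; the gripper's body (75 mm by 177 mm) begins 78 mm behind the grasp point.
Start: joints at [1.152, 0.087, 1.371, -0, 1.684, -0.103], TCP at [0.171, 0.523, 0.206] pointing down, gripper open.
Joint ranges: [-3.1, 3.1], [-0.76, 2.03], [0.27, 2.55], [-1.08, 4.22], [0.17, 2.65], [-2.57, 2.57]. Speed limits (rad/s): [2.79, 2.79, 3.14, 3.14, 3.14, 3.14].

### API

Orientations are given as [roll, pitch, yaw] about the fixed x, y, z axes, in that order (R = Rz(yaw) Ry(pitch) Rx(roll)).
In Python, from bench import get_obs, vision, robot gives the robot as it stands.
- The arm moves only by the tool servo_tool, never from a script. Its argument "targets" is text: rows parted by semicolons, each of 7 numbers parted by spaces: the opening, from 0 (shut) to 1 (fully open), then the shift along the tool's x, y, z as a fraction of full scale, then the turn, a rotation vector about the tool's x, y, z as a fraction of full scale. A call has 1 to 12 rows; each row is the pose to reach, as a shift and turn from the pose commanded when the call began, along the tool's axes at that moment, turning the shorter way round; what a row does not reach only later rows make up. Full scale, the value 1, is 0.25 m for a shift and pi rad for a turn. A row lasts 1/12 s, in which the tool goes at most 41.7 mm and 7.16 degrees, less where a joint would pass 70% of its speed; a pose out of reach is approached as far as the arm can. A call with a number of a shift or a turn outside -1 to 1 is refused whole. A call with a gripper value outside its range is refused whole. The fingers move at their own pace and stop on an object; the grip force is fixed at half the most. Time passes only in rows, so rows that repeat a pose let the fingers close. It gives the time, the measured TCP pose, the force and the opening at its end, in the units of the state.
- get_obs(): the state, without advancing time (a new reading comes with each control period).
- vision.snapshot(name): name is "scene" or "top"; returns a dict with "image" (400x640x3 uint8, red, green, blue), "mtx" (3x3 intrinsics, pixels), "world_from_camera" (4x4, takes a point from camera to world coordinates). Camera axes: x right, y down, z forward; pixel columns grow to the right and rows downward; lengths in m; the calibration is good to about 2 mm. A picture is of the moment at which its call begins. There is no depth.
- robot.close_job(): hands the job in, once; it reports no verdict.
The state is a dict: "time": time; "joint_positions": joint angles; "qvel": joint speeds; "joint_torque": joint torques, N m; "tool_pos": TCP position; "ee_rot": TCP orientation; "wrist_force": force on the tool from outside, world axes, zero at the start; "wrist_torque": the same for the moment, N m; "width": finger opening in m.
Only numpy, scipy, OpenCV 4.12 (cv2) and the standard library are available. Lean on these libraries where they do the work, as an engineer would, in place of code of your own. Each camera call takes 0.05 s, during which the arm holds its last target.

### The job

Put the wooden squeegee away: take it by the end that sticks out of the low bench shelf, slide it out and set it down standing on the bench top clear of the shelf, let go, then take it afresh by its middle and stand it in the cradle, fully down between the end cheeks. Then swing the hinged keeper bar over it until it snaps home in the roller catch, and let go. Keep the squeegee upright with its blade on top all the time, and leave the other things where they are.

Things in the scene. Friction and masses are not known exactly. Their poses are not given: they have to be found in the camera images.
- squeegee_mid (a point): Centre of the squeegee, 27.5 mm above its underside. 150 mm long (x), 30 wide (y), 55 high (z, up, out of the blade), about 150 g. Wooden handle block 30 wide x 40 high, flat underneath; on top of it a 9 mm thick grey blade, from 40 to 55 mm. Both ends alike. At the start it stands on the bench, rear half under the shelf, some 75 to 85 mm sticking out in front.
- riser_front (a point): Grey sheet-metal bench shelf, fixed: this point is on the bench under the middle of its open front edge; x points into the shelf, so the squeegee comes out along -x. 150 wide, 105 deep, 100 mm high, closed at sides and back; opening 142 wide, 86 mm high: too low for a hand over the squeegee's middle. A roll of tape, 36 mm high, stays on top.
- cradle: Plywood cradle, fixed; origin on the bench under its middle, y along its length, z up. Base 90 x 236 mm, 10 thick. Wooden cheeks 12 mm thick, 55 mm high from the bench, 48 to 78 mm either side of the middle, and end stops 40 mm high leave a bay 37 mm wide, 156 mm long. Within 48 mm of the middle the sides are open for fingers. Hinge post at the +y end, catch block at the -y end.
- cradle_seat (a point): Middle of the bay floor, 10 mm above the bench; axes as the cradle's. The squeegee stands here, centred, its length along y, either way round; its centre is then 27.5 mm above this point (37.5 mm above the bench).
- keeper_knob (a point): Centre of the round black knob to pinch, 14 mm in diameter, upright on the keeper bar: it stands from 81 to 124 mm above the bench, this point at 104 mm. The knob is 165 mm from the hinge.
- keeper_hinge (a point): The vertical hinge axis of the steel keeper bar, at the bar's height (75 mm above the bench), 102 mm from the cradle's middle along its +y. Bar 18 mm wide, 12 mm thick, underside 69 mm above the bench; it swings level. It stays where it is left; turning it takes less than 1 N at the knob.
- keeper (a joint): Angle of the keeper bar (rad). 0 is shut: bar along the cradle's -y from the hinge, 4 mm above the seated squeegee. At angle a it points along (sin a, -cos a) in the cradle's x, y; 1.25 to 1.6 at the start. Over the last 0.07 rad a spring roller in the catch block resists with some 5 N at the knob; past it (below about 0.015) the roller pushes the bar to 0 and holds it.
- pot_by_catch: Bystander: small ink pot with lid (66 mm across, 50 mm high) on the bench past the catch end of the cradle; origin under its middle.
- pot_by_hinge: Bystander: like ink pot (66 mm across, 50 mm high) behind the cradle, under the path of the keeper bar, which clears it; origin under its middle.
- blue_marker: Bystander: marker pen (128 mm long, 18 mm thick, along its y) lying in front of the cradle; origin under its middle.
- squeegee: The whole squeegee; origin under its middle, axes as for its centre point.
Not all that is in view belongs to the job. There is more than one size of the squeegee; the job needs the larger.

How it is judged:
By the outcome, as a careful person would: the job done as asked, in the order asked, and still so for the second after the job is handed in, with the robot touching nothing.
It also fails if it takes over 72 s, if anything falls off the work surface, if the arm or the gripper's body presses on something with over 40 N, if the wrist force passes 120 N, or if a joint passes its speed limit or range.

## Working session

There is one attempt and no reset: what is moved stays moved. The work goes in short steps, Python scripts to look and compute and a tool call to move; the robot and the scene stay as the last step left them, time stands still between calls to the robot, and variables do not carry over. Pictures are saved under pics/ and viewed, and the job is handed in when it is done.

Besides the shell and the picture viewer there is one more tool, called after "Emit:" as name(argument=value, ...), one argument or row to a line, values as JSON. servo_tool: Moves the arm, as the interface text tells. Its arguments: {"type":"object","properties":{"targets":{"type":"string"}},"required":["targets"]}

```bash
ls; mkdir -p pics; python3 - <<'E'
from bench import get_obs, vision, robot
import cv2,numpy as np
np.set_printoptions(precision=4,suppress=True)
o=get_obs();print(o)
for n in("scene","top"):
    s=vision.snapshot(n);cv2.imwrite(f"pics/{n}0.png",s["image"][:,:,::-1]);print(n,s["mtx"],s["world_from_camera"])
print(robot.tcp_to_grasp)
E
```

```text
pics
{'time': 0.0, 'joint_positions': array([ 1.1519,  0.0879,  1.3722, -0.    ,  1.6836, -0.1031]), 'qvel': array([-0.0006, -0.0025,  0.0002, -0.0009, -0.0011,  0.0006]), 'joint_torque': array([  0.0009, -34.0191, -30.2423,   0.072 ,   0.033 ,  -0.0002]), 'tool_pos': array([0.1706, 0.5223, 0.2043]), 'ee_rot': array([-3.1414,  0.0022,  1.2549]), 'wrist_force': array([-0.0259,  0.1777, -0.2627]), 'wrist_torque': array([ 0.0229, -0.0468, -0.0145]), 'width': 0.09390916974680431}
scene [[433.6235   0.     313.8701]
 [  0.     433.6235 196.5191]
 [  0.       0.       1.    ]] [[ 0.8312 -0.3045  0.4651 -0.3131]
 [-0.5559 -0.4514  0.698  -1.1193]
 [-0.0026 -0.8388 -0.5445  0.9942]
 [ 0.      0.      0.      1.    ]]
top [[382.6322   0.     316.7932]
 [  0.     382.6322 201.2713]
 [  0.       0.       1.    ]] [[ 0.0184 -0.9869  0.1604  0.2106]
 [-0.9998 -0.0188 -0.0012  0.0488]
 [ 0.0042 -0.1604 -0.987   1.6578]
 [ 0.      0.      0.      1.    ]]
0.0188
```

View pics/scene0.png

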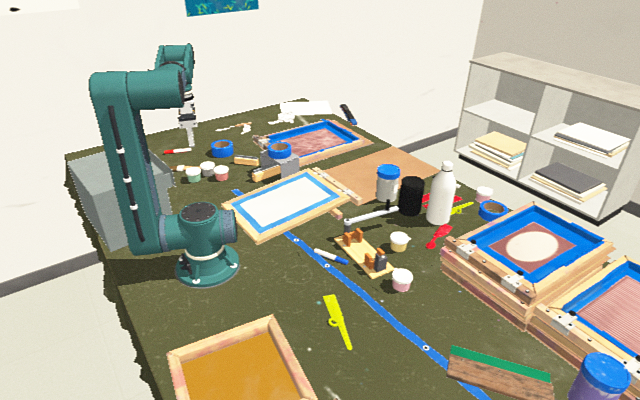

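View pics/top0.png

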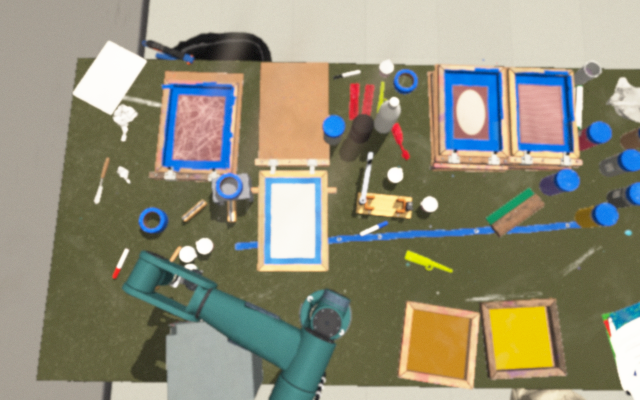

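```bash
python3 - <<'E'
import cv2
s=cv2.imread("pics/scene0.png");t=cv2.imread("pics/top0.png")
cv2.imwrite("pics/c1.png",cv2.resize(s[125:225,170:330],None,fx=5,fy=5,interpolation=cv2.INTER_CUBIC))
cv2.imwrite("pics/c2.png",cv2.resize(s[180:300,300:430],None,fx=5,fy=5,interpolation=cv2.INTER_CUBIC))
cv2.imwrite("pics/c3.png",cv2.resize(t[160:280,140:260],None,fx=5,fy=5,interpolation=cv2.INTER_CUBIC))
cv2.imwrite("pics/c4.png",cv2.resize(t[145:245,340:450],None,fx=6,fy=6,interpolation=cv2.INTER_CUBIC))
E
```

```text
(no output)
```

View pics/c1.png

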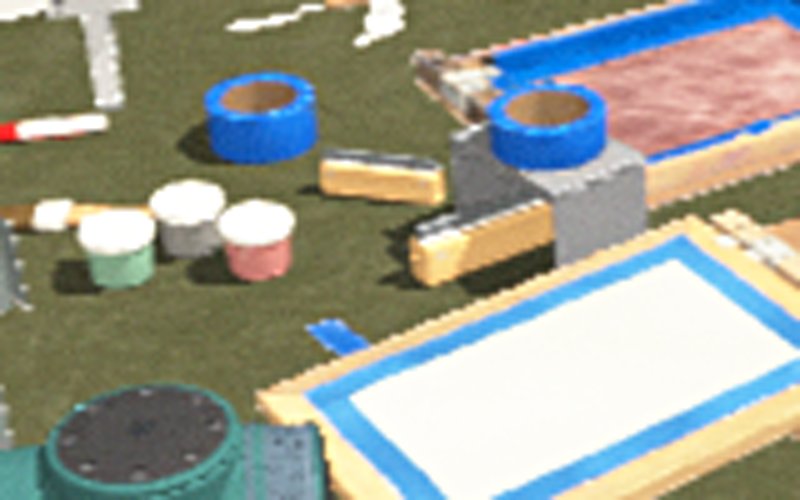

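View pics/c2.png

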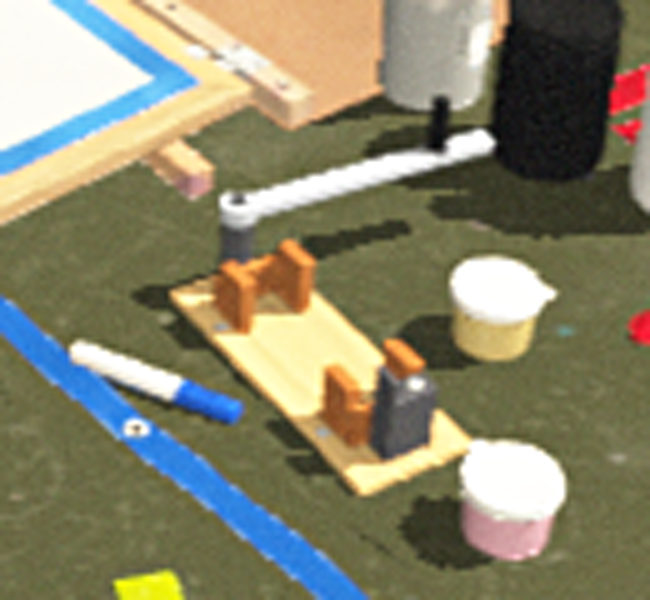

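View pics/c3.png

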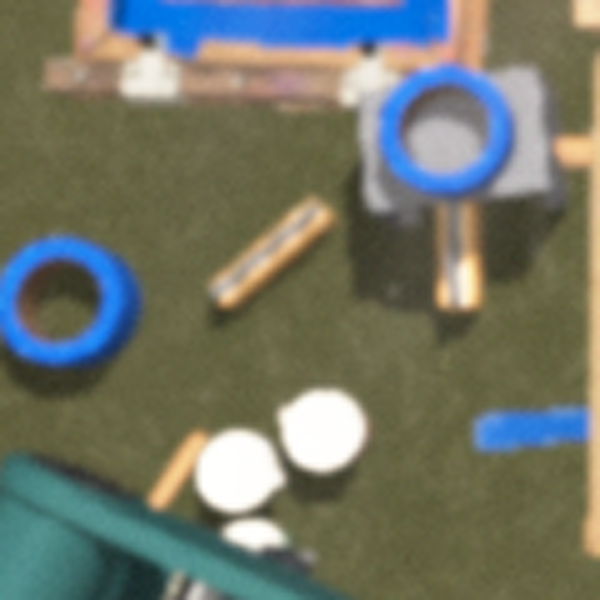

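View pics/c4.png

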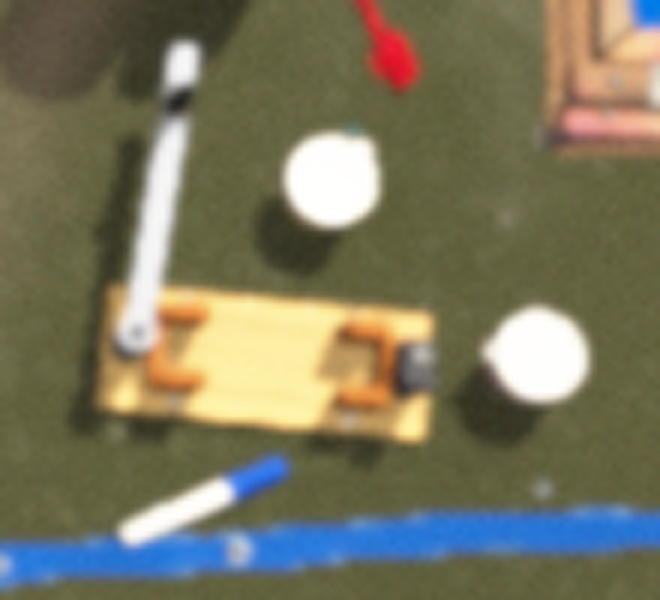

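```bash
cat > h.py <<'E'
import numpy as np,cv2,sys
np.set_printoptions(precision=4,suppress=True)
K={"scene":np.array([[433.6235,0,313.8701],[0,433.6235,196.5191],[0,0,1]]),"top":np.array([[382.6322,0,316.7932],[0,382.6322,201.2713],[0,0,1]])}
import os,pickle
def cams():
    if os.path.exists('cams.pkl'): return pickle.load(open('cams.pkl','rb'))
    from bench import vision
    C={n:(lambda s:(s["mtx"],s["world_from_camera"]))(vision.snapshot(n)) for n in("scene","top")}
    pickle.dump(C,open('cams.pkl','wb'));return C
C=cams()
def ray(n,uv):
    M,T=C[n];d=T[:3,:3]@np.linalg.solve(M,[uv[0],uv[1],1]);return T[:3,3],d
def atz(n,uv,z):
    o,d=ray(n,uv);return o+d*(z-o[2])/d[2]
def proj(n,p):
    M,T=C[n];q=(np.atleast_2d(p)-T[:3,3])@T[:3,:3];v=q@M.T;return v[:,:2]/v[:,2:]
def c2i(uv,s,off): return (np.array(uv)+.5)/s-.5+np.array(off)
def pose(x,y,yaw,P):
    c,s=np.cos(yaw),np.sin(yaw);P=np.asarray(P,float);return np.c_[x+c*P[:,0]-s*P[:,1],y+s*P[:,0]+c*P[:,1],P[:,2]]
def crop(im,x0,y0,x1,y1,s,name):
    cv2.imwrite(name,cv2.resize(im[y0:y1,x0:x1],None,fx=s,fy=s,interpolation=cv2.INTER_CUBIC))
def box(x0,x1,y0,y1,z0,z1):
    return np.array([[x,y,z] for z in(z0,z1) for x,y in((x0,y0),(x1,y0),(x1,y1),(x0,y1))])
E_=[(0,1),(1,2),(2,3),(3,0),(4,5),(5,6),(6,7),(7,4),(0,4),(1,5),(2,6),(3,7)]
def drawbox(img,n,s,off,x,y,yaw,b,col,dz=0):
    P=pose(x,y,yaw,b)+[0,0,dz];uv=(proj(n,P)-off+.5)*s-.5
    for i,j in E_: cv2.line(img,tuple(int(round(a)) for a in uv[i]),tuple(int(round(a)) for a in uv[j]),col,1,cv2.LINE_AA)
E
cat > fit.py <<'E'
from h import *
from scipy.optimize import least_squares
T=lambda u:c2i(u,6,(340,145)); S=lambda u:c2i(u,5,(300,180))
obs=[("top",T((110,287)),(.045,.118,.01)),("top",T((435,312)),(.045,-.118,.01)),("top",T((428,440)),(-.045,-.118,.01)),("top",T((100,408)),(-.045,.118,.01)),
("scene",S((172,293)),(-.045,.118,.01)),("scene",S((357,484)),(-.045,-.118,.01)),("scene",S((472,438)),(.045,-.118,.01)),
("scene",S((235,203)),(0,.102,.081)),("top",T((137,333)),(0,.102,.081))]
f=lambda p:np.concatenate([(proj(n,pose(*p[:3],[q]))[0]-uv) for n,uv,q in obs])
r=least_squares(f,[.55,-.1,0],loss='soft_l1');print(r.x);print(r.fun.reshape(-1,2))
x,y,yaw=r.x
for n,uv in(("top",T((180,93))),("scene",S((439,102)))): 
    k=atz(n,uv,.124);d=pose(0,0,-yaw,[k-[x,y,0]])[0]-[0,.102,0];print("knob",k,np.arctan2(d[0],-d[1]),np.hypot(*d[:2]))
for n,s,off,sz in(("top",6,(340,145),(100,110)),("scene",5,(300,180),(120,130))):
    im=cv2.imread(f"pics/{n}0.png")[off[1]:off[1]+sz[0],off[0]:off[0]+sz[1]];im=cv2.resize(im,None,fx=s,fy=s,interpolation=cv2.INTER_CUBIC)
    drawbox(im,n,s,off,x,y,yaw,box(-.045,.045,-.118,.118,0,.01),(0,0,255))
    for sx in(-1,1):
        for sy in(-1,1):
            a=sorted((sx*.0185,sx*.0305));b=sorted((sy*.048,sy*.078));drawbox(im,n,s,off,x,y,yaw,box(*a,*b,.01,.055),(255,0,0))
    cv2.imwrite(f"pics/fit_{n}.png",im)
t=lambda u:c2i(u,5,(140,160)); s=lambda u:c2i(u,5,(170,125))
print("shelf top corners, top view");
for u in((360,95),(362,185),(368,208),(552,192),(540,68)): print(u,atz("top",t(u),.1))
for u in((455,130),(552,190),(648,160)): print(u,atz("scene",s(u),.1))
print("squeegee: top z.04");
for u in((437,308),(482,308),(440,205),(482,205)): print(u,atz("top",t(u),.04))
print("blade z.055");
for u in((458,305),(458,205)): print(u,atz("top",t(u),.055))
print("scene z.04 front corners; blade")
for u,z in(((412,240),.04),((432,257),.04),((552,203),.04),((424,285),0),((422,222),.055)): print(u,atz("scene",s(u),z))
E
python3 fit.py
```

```text
[ 0.4691 -0.2466 -0.0711]
[[-0.1222 -0.2744]
 [-0.5143  0.3388]
 [-0.3784 -0.6382]
 [ 0.049  -0.1556]
 [-0.8417 -0.441 ]
 [ 0.6349  0.8039]
 [-0.343   0.5604]
 [ 0.101   0.3735]
 [ 0.286  -0.1839]]
knob [ 0.6367 -0.1682  0.124 ] 1.4973237053915474 0.16195866105400192
knob [ 0.639  -0.1727  0.124 ] 1.4723245845890878 0.1649788281251961
shelf top corners, top view
(360, 95) [0.551  0.4862 0.1   ]
(362, 185) [0.4751 0.4798 0.1   ]
(368, 208) [0.456  0.4736 0.1   ]
(552, 192) [0.4723 0.3228 0.1   ]
(540, 68) [0.5769 0.3376 0.1   ]
(455, 130) [0.463  0.4793 0.1   ]
(552, 190) [0.4789 0.3316 0.1   ]
(648, 160) [0.5769 0.3321 0.1   ]
squeegee: top z.04
(437, 308) [0.3807 0.4262 0.04  ]
(482, 308) [0.3814 0.388  0.04  ]
(440, 205) [0.4692 0.4286 0.04  ]
(482, 205) [0.4699 0.3927 0.04  ]
blade z.055
(458, 305) [0.3819 0.4052 0.055 ]
(458, 205) [0.4671 0.4098 0.055 ]
scene z.04 front corners; blade
(412, 240) [0.3832 0.4182 0.04  ]
(432, 257) [0.3841 0.3817 0.04  ]
(552, 203) [0.5197 0.4075 0.04  ]
(424, 285) [0.3845 0.4045 0.    ]
(422, 222) [0.3941 0.4177 0.055 ]
```

View pics/fit_top.png

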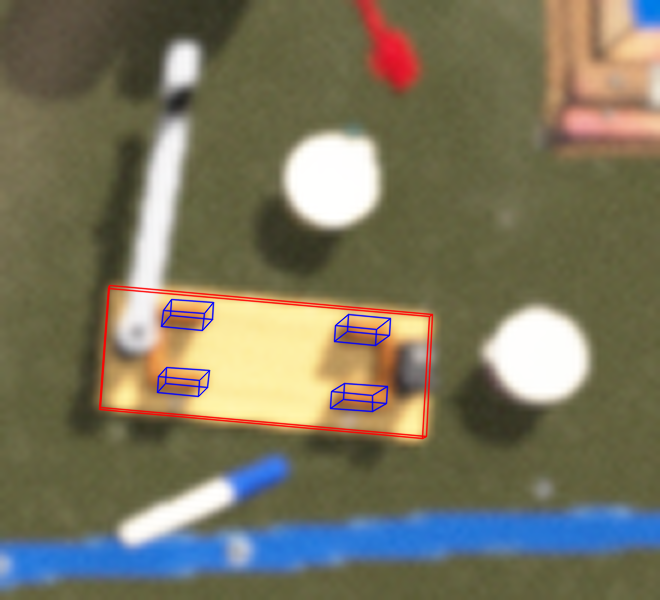

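View pics/fit_scene.png

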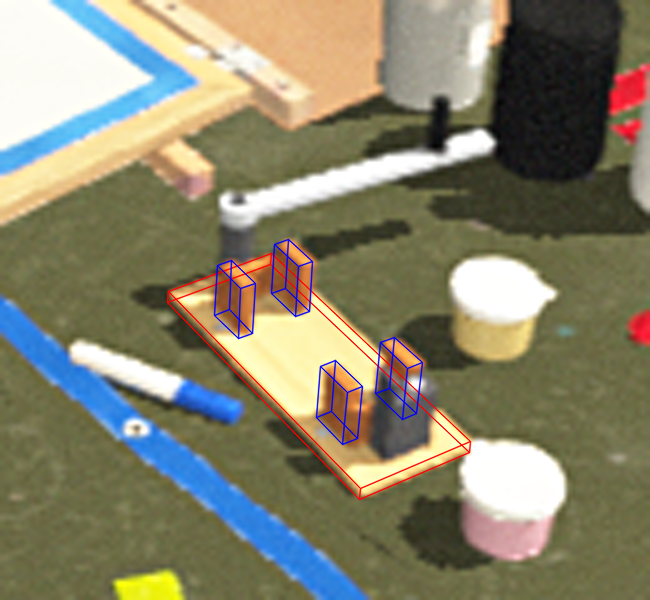

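```bash
cat > ov.py <<'E'
from h import *
x,y,yaw=map(float,sys.argv[1:4])
for n,s,off,sz in(("top",13,(352,187),(38,62)),("scene",9,(330,220),(65,70))):
    im=cv2.imread(f"pics/{n}0.png")[off[1]:off[1]+sz[0],off[0]:off[0]+sz[1]];im=cv2.resize(im,None,fx=s,fy=s,interpolation=cv2.INTER_CUBIC)
    raw=im.copy()
    drawbox(im,n,s,off,x,y,yaw,box(-.045,.045,-.118,.118,0,.01),(0,0,255))
    for sx in(-1,1):
        for sy in(-1,1):
            a=sorted((sx*.0185,sx*.0305));b=sorted((sy*.048,sy*.078));drawbox(im,n,s,off,x,y,yaw,box(*a,*b,.01,.055),(255,0,0))
    cv2.imwrite(f"pics/{sys.argv[4]}_{n}.png",im)
E
python3 ov.py .4685 -.2478 -.0711 a
```

```text
(no output)
```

View pics/a_top.png

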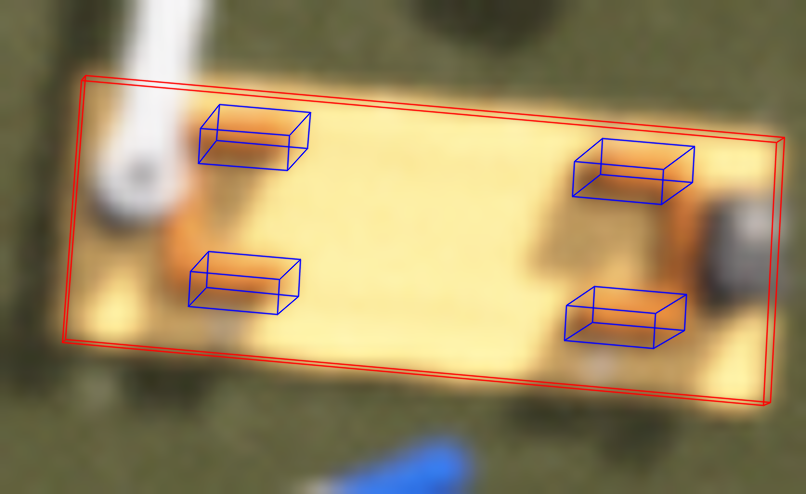

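View pics/a_scene.png

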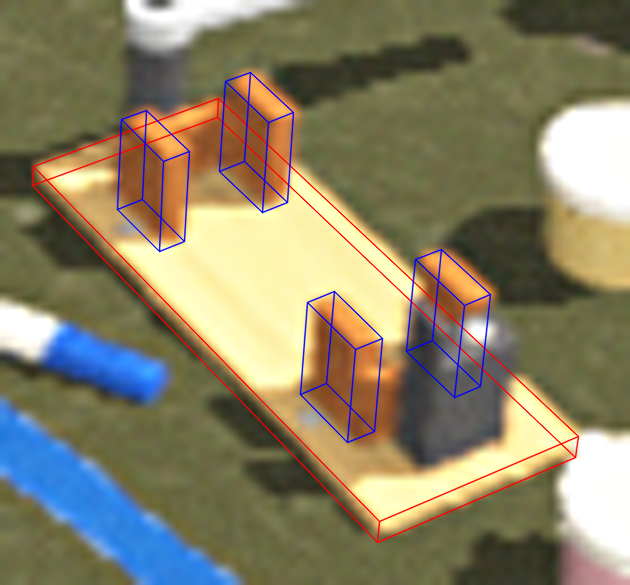

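```bash
cat > ov2.py <<'E'
from h import *
a=list(map(float,sys.argv[1:7]))
for n,s,off,sz in(("top",11,(207,168),(60,55)),("scene",9,(245,135),(65,70))):
    im=cv2.imread(f"pics/{n}0.png")[off[1]:off[1]+sz[0],off[0]:off[0]+sz[1]];im=cv2.resize(im,None,fx=s,fy=s,interpolation=cv2.INTER_CUBIC)
    drawbox(im,n,s,off,*a[:3],box(0,.105,-.075,.075,0,.1),(0,0,255))
    drawbox(im,n,s,off,*a[3:],box(0,.15,-.015,.015,0,.04),(255,0,0))
    drawbox(im,n,s,off,*a[3:],box(0,.15,-.0045,.0045,0.04,.055),(0,255,0))
    im=im[:600];cv2.imwrite(f"pics/{sys.argv[7]}_{n}.png",im)
E
python3 ov2.py .471 .405 .1 .384 .404 .06 b
```

```text
(no output)
```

View pics/b_top.png

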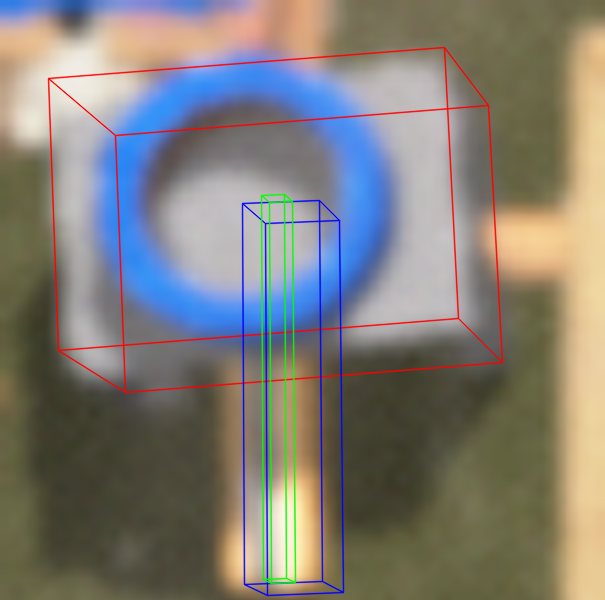

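View pics/b_scene.png

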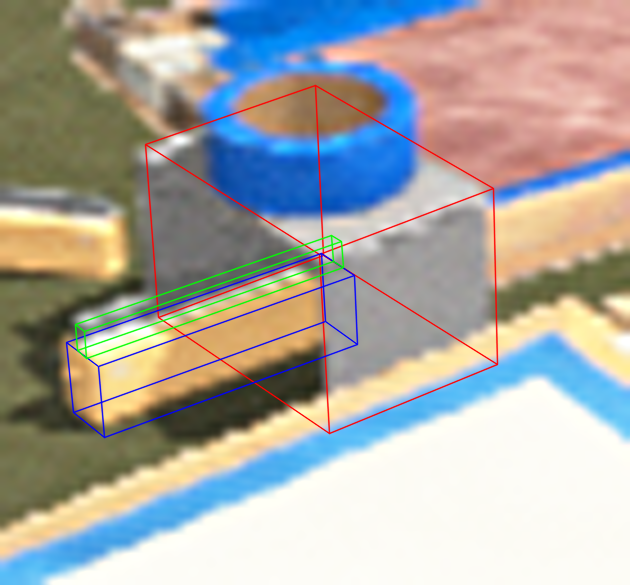

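```bash
python3 ov2.py .471 .406 .095 .386 .4115 .07 c
```

```text
(no output)
```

View pics/c_top.png

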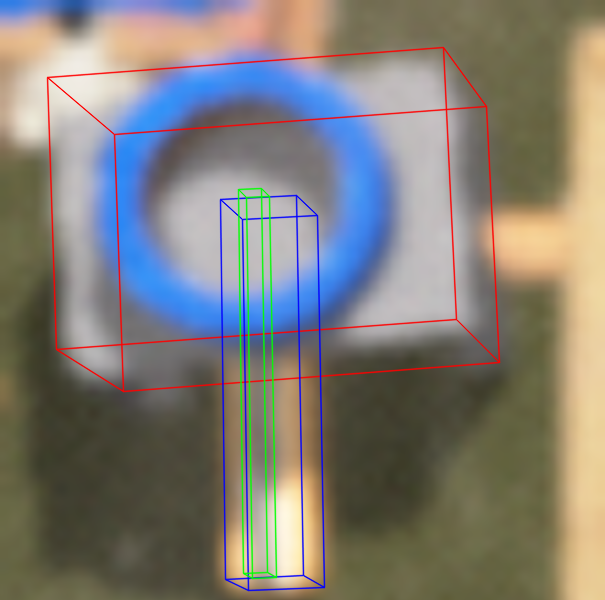

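View pics/c_scene.png

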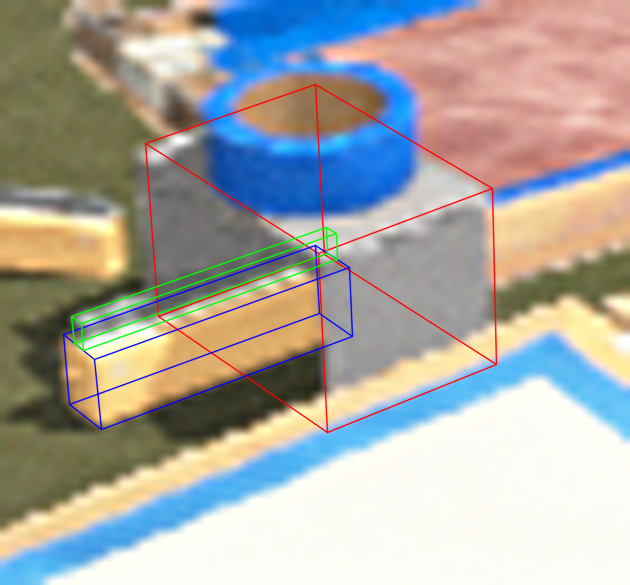

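```bash
python3 - <<'E'
from h import *
t=lambda u:c2i(u,5,(140,160));s=lambda u:c2i(u,5,(170,125))
for u in((325,430),(240,470),(370,430),(255,540)): print("cup",u,atz("top",t(u),.045))
for u in((190,200),(258,225),(118,240)): print("cup scene",u,atz("scene",s(u),.045))
for u in((475,430),): print("tape",atz("top",t(u),.0))
print("frame", atz("top",(258,175),.02),atz("top",(258,270),.02))
T=lambda u:c2i(u,6,(340,145))
for u in((333,180),(538,355)): print("pot",atz("top",T(u),.05))
S=lambda u:c2i(u,5,(300,180))
for u in((495,280),(513,478)): print("pot",atz("scene",S(u),.05))
print(atz("top",T((120,535)),.009),atz("top",T((285,465)),.009))
print("black bottle,blue jar", atz("scene",S((560,165)),0),atz("scene",S((435,100)),0))
E
```

```text
cup (325, 430) [0.2758 0.5129 0.045 ]
cup (240, 470) [0.2414 0.5816 0.045 ]
cup (370, 430) [0.2765 0.4753 0.045 ]
cup (255, 540) [0.1841 0.565  0.045 ]
cup scene (190, 200) [0.2457 0.5885 0.045 ]
cup scene (258, 225) [0.2781 0.511  0.045 ]
cup scene (118, 240) [0.165 0.555 0.045]
tape [0.2801 0.3969 0.    ]
frame [0.5886 0.3065 0.02  ] [0.179  0.2889 0.02  ]
pot [ 0.5949 -0.2884  0.05  ]
pot [ 0.4704 -0.4322  0.05  ]
pot [ 0.5999 -0.2845  0.05  ]
pot [ 0.4712 -0.4384  0.05  ]
[ 0.3404 -0.1402  0.009 ] [ 0.3931 -0.2593  0.009 ]
black bottle,blue jar [ 0.7932 -0.16    0.    ] [ 0.774  -0.0337  0.    ]
```

```bash
cat > t.py <<'E'
# python3 t.py cx cy cz cyaw : tx ty tz tyaw ...   -> row numbers
from h import *
a=' '.join(sys.argv[1:]).split(':');c=np.array(a[0].split(),float)
R=np.array([[np.cos(c[3]),np.sin(c[3]),0],[np.sin(c[3]),-np.cos(c[3]),0],[0,0,-1]])
for w in a[1:]:
    g=np.array(w.split(),float);d=R.T@(g[:3]-c[:3])/.25;print(d,'turn',-(g[3]-c[3])/np.pi)
E
cat > o.py <<'E'
from h import *
from bench import get_obs
o=get_obs()
for k in("time","joint_positions","tool_pos","ee_rot","wrist_force","wrist_torque","width"):print(k,o[k])
E
python3 t.py .171 .523 .206 1.255 : .410 .413 .12 1.631 : .410 .413 .011 1.631
```

```text
[-0.1213  1.0454  0.344 ] turn -0.11968451720510534
[-0.1213  1.0454  0.78  ] turn -0.11968451720510534
```

Emit:
servo_tool(
  targets="0.8 -0.03 0.15 0 0 0 -0.03; 0.8 -0.06 0.3 0 0 0 -0.06; 0.8 -0.09 0.45 0.05 0 0 -0.09; 0.8 -0.12 0.6 0.1 0 0 -0.12; 0.8 -0.12 0.75 0.15 0 0 -0.12; 0.8 -0.12 0.88 0.22 0 0 -0.12; 0.8 -0.12 0.96 0.28 0 0 -0.12; 0.8 -0.12 1 0.34 0 0 -0.12; 0.8 -0.12 1 0.34 0 0 -0.12; 0.8 -0.12 1 0.34 0 0 -0.12",
)

```text
time: 1.03
tool_pos: [0.3987, 0.4159, 0.1192]
ee_rot: [-3.139, 0.002, 1.631]
wrist_force: [-0.4, 0.1, 0.3]
width: 0.0754
```

```bash
python3 o.py; python3 - <<'E'
from h import *
from bench import vision
s=vision.snapshot("scene")["image"][:,:,::-1];crop(s,180,70,340,190,5,"pics/d1.png")
s=vision.snapshot("top")["image"][:,:,::-1];crop(s,160,150,280,250,6,"pics/d2.png")
E
```

```text
time 1.0333
joint_positions [ 0.7079  0.1793  1.4395  0.0005  1.5261 -0.923 ]
tool_pos [0.3987 0.4159 0.1192]
ee_rot [-3.1387  0.0016  1.6309]
wrist_force [-0.3604  0.1129  0.3023]
wrist_torque [0.0249 0.0239 0.0436]
width 0.07536818334781882
```

View pics/d1.png

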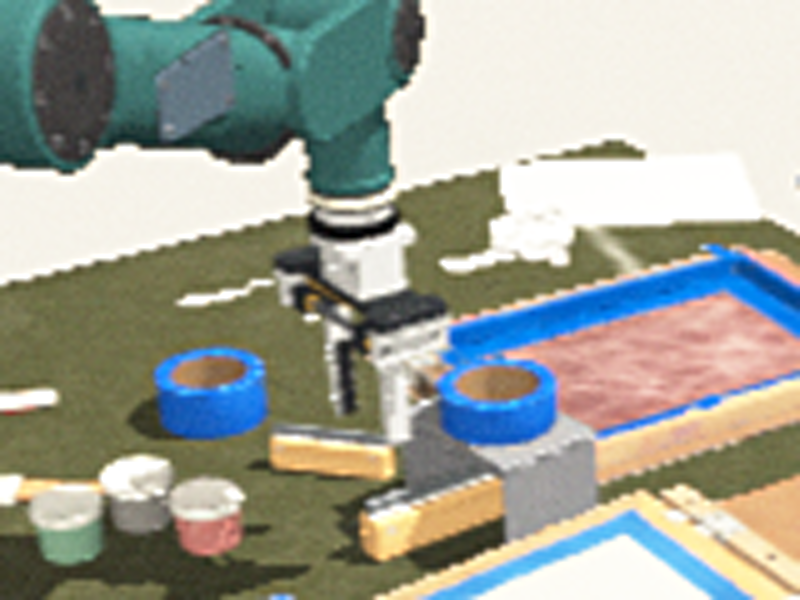

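View pics/d2.png

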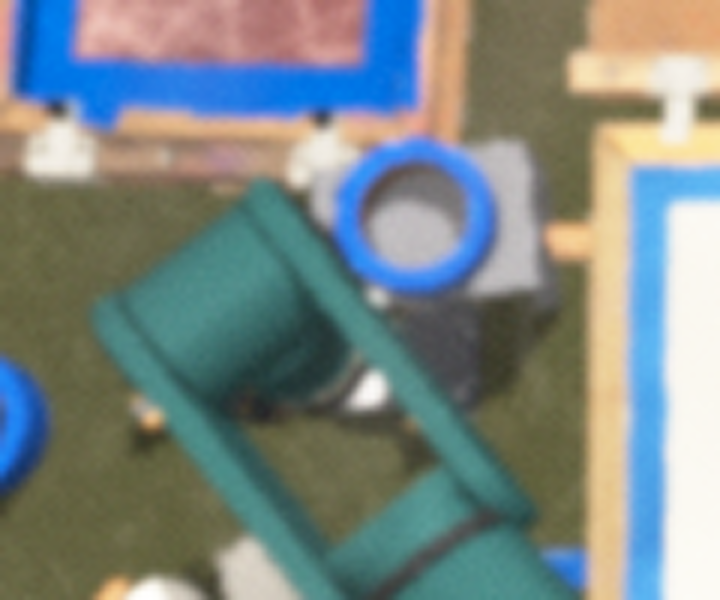

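Emit:
servo_tool(
  targets="0.8 -0.015 0.044 0.1 0 0 0; 0.8 -0.015 0.044 0.2 0 0 0; 0.8 -0.015 0.044 0.3 0 0 0; 0.8 -0.015 0.044 0.38 0 0 0; 0.8 -0.015 0.044 0.42 0 0 0; 0.8 -0.015 0.044 0.44 0 0 0; 0.8 -0.015 0.044 0.44 0 0 0; 0.8 -0.015 0.044 0.44 0 0 0",
)

```text
time: 1.8
tool_pos: [0.4109, 0.4147, 0.0122]
ee_rot: [3.139, -0.002, 1.633]
wrist_force: [-0.2, -0.3, 0.1]
width: 0.0753
```

```bash
python3 o.py; python3 - <<'E'
from h import *
from bench import vision
s=vision.snapshot("scene")["image"][:,:,::-1];crop(s,200,110,320,200,6,"pics/e1.png")
E
```

```text
time 1.8
joint_positions [ 0.6928  0.2731  1.5497  0.0001  1.316  -0.9399]
tool_pos [0.4109 0.4147 0.0122]
ee_rot [ 3.1394 -0.0017  1.6327]
wrist_force [-0.1881 -0.3052  0.0522]
wrist_torque [ 0.0582 -0.0266 -0.0018]
width 0.07527060819557574
```

View pics/e1.png

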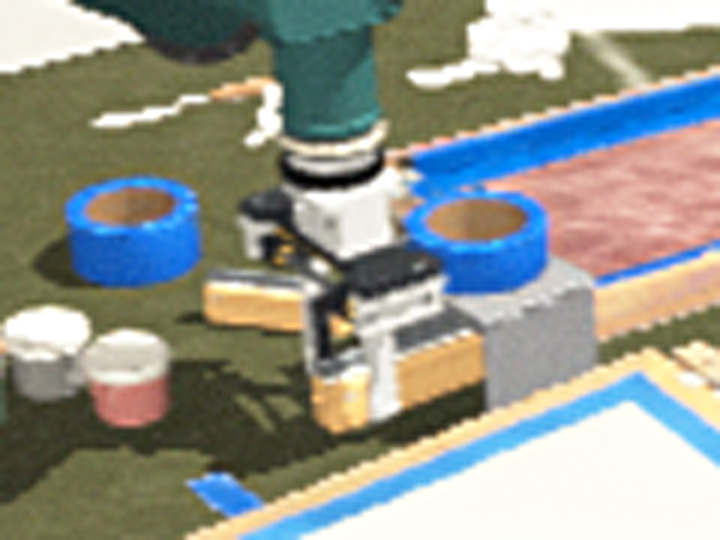

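Emit:
servo_tool(
  targets="0.8 0 0 0.014 0 0 0; 0 0 0 0.014 0 0 0; 0 0 0 0.014 0 0 0; 0 0 0 0.014 0 0 0; 0 0 0 0.014 0 0 0; 0 0 0 0.014 0 0 0; 0 0 0 0.014 0 0 0; 0 0 0 0.014 0 0 0; 0 0 0 0.014 0 0 0; 0 0 0 0.014 0 0 0",
)

```text
time: 2.68
tool_pos: [0.4104, 0.4134, 0.0071]
ee_rot: [3.142, 0.0, 1.632]
wrist_force: [-0.9, -1.3, 1.3]
width: 0.0298
```

```bash
python3 o.py; python3 - <<'E'
from h import *
from bench import vision
s=vision.snapshot("scene")["image"][:,:,::-1];crop(s,200,110,320,200,6,"pics/e2.png")
E
```

```text
time 2.6833
joint_positions [ 0.6919  0.2778  1.5549 -0.0004  1.3091 -0.94  ]
tool_pos [0.4104 0.4134 0.0071]
ee_rot [3.1416 0.0004 1.632 ]
wrist_force [-0.9069 -1.3079  1.2993]
wrist_torque [-0.3102  0.0557 -0.0234]
width 0.029832336574969226
```

View pics/e2.png

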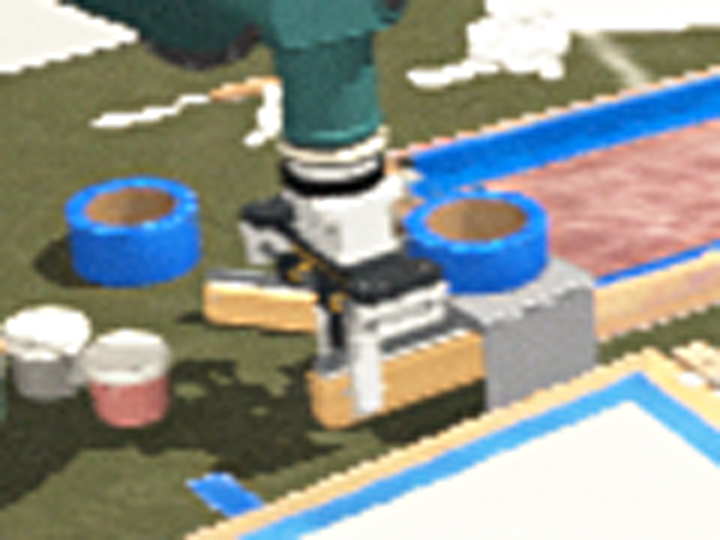

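Emit:
servo_tool(
  targets="0 0 -0.03 0.01 0 0 0; 0 -0.001 -0.08 0.01 0 0 0; 0 -0.002 -0.14 0.01 0 0 0; 0 -0.004 -0.2 0.01 0 0 0; 0 -0.006 -0.26 0.01 0 0 0; 0 -0.007 -0.32 0.01 0 0 0; 0 -0.008 -0.38 0.01 0 0 0; 0 -0.009 -0.43 0.01 0 0 0; 0 -0.01 -0.46 0.01 0 0 0; 0 -0.01 -0.48 0.01 0 0 0; 0 -0.01 -0.48 0.01 0 0 0; 0 -0.01 -0.48 0.01 0 0 0",
)

```text
time: 3.73
tool_pos: [0.292, 0.4058, 0.007]
ee_rot: [3.137, -0.005, 1.632]
wrist_force: [0.8, 0.2, 8.2]
width: 0.0298
```

```bash
python3 o.py; python3 - <<'E'
from h import *
from bench import vision
s=vision.snapshot("scene")["image"][:,:,::-1];crop(s,180,110,320,210,5.5,"pics/e3.png")
E
```

```text
time 3.7333
joint_positions [ 0.8333  0.1017  1.7642  0.0004  1.2694 -0.7992]
tool_pos [0.292  0.4058 0.007 ]
ee_rot [ 3.1373 -0.0047  1.6324]
wrist_force [0.7638 0.246  8.1652]
wrist_torque [-0.0601  0.0801  0.0068]
width 0.029760477108944174
```

View pics/e3.png

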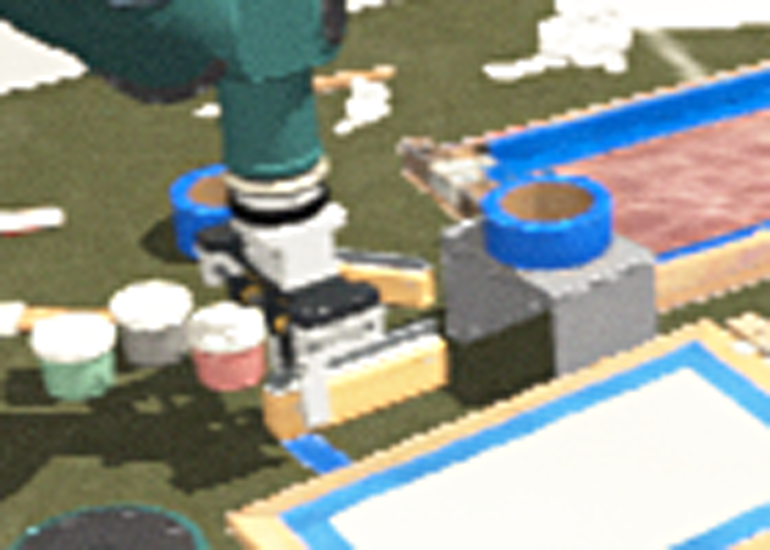

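Emit:
servo_tool(
  targets="0 0 0 -0.012 0 0 0; 0 0 0 -0.012 0 0 0; 0.7 0 0 -0.012 0 0 0; 0.7 0 0 -0.012 0 0 0; 0.7 0 0 -0.012 0 0 0; 0.7 0 0 -0.012 0 0 0; 0.7 0 0 -0.1 0 0 0; 0.7 0 0 -0.22 0 0 0; 0.7 0 0 -0.36 0 0 0; 0.7 0 0 -0.45 0 0 0; 0.7 0 0 -0.5 0 0 0; 0.7 0 0 -0.5 0 0 0",
)

```text
time: 4.78
tool_pos: [0.2924, 0.4056, 0.1336]
ee_rot: [3.136, -0.006, 1.632]
wrist_force: [0.6, 0.6, 0.6]
width: 0.066
```

```bash
python3 o.py; python3 - <<'E'
from h import *
from bench import vision
for n,off,sz,s in(("scene",(190,110),(110,130),5),("top",(190,180),(80,80),7)):
    im=vision.snapshot(n)["image"][:,:,::-1].copy();cv2.imwrite(f"pics/f_{n}.png",im)
    im=cv2.resize(im[off[1]:off[1]+sz[0],off[0]:off[0]+sz[1]],None,fx=s,fy=s,interpolation=cv2.INTER_CUBIC)
    a=(.267,.404,.061)
    drawbox(im,n,s,off,*a,box(0,.15,-.015,.015,0,.04),(255,0,0))
    drawbox(im,n,s,off,*a,box(0,.15,-.0045,.0045,0.04,.055),(0,255,0))
    cv2.imwrite(f"pics/f1_{n}.png",im)
E
```

```text
time 4.7833
joint_positions [ 0.8327 -0.0048  1.6091  0.0001  1.5294 -0.7993]
tool_pos [0.2924 0.4056 0.1336]
ee_rot [ 3.1359 -0.0056  1.632 ]
wrist_force [0.5875 0.6363 0.5793]
wrist_torque [ 0.0046  0.0007 -0.0753]
width 0.06599464138105272
```

View pics/f1_scene.png

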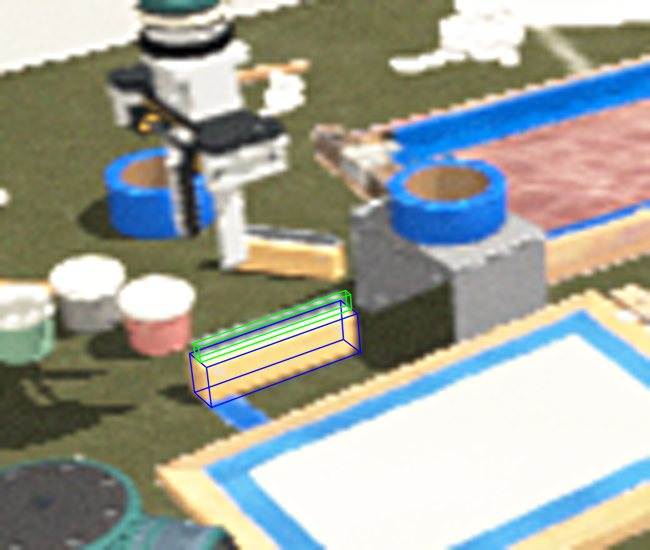

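View pics/f1_top.png

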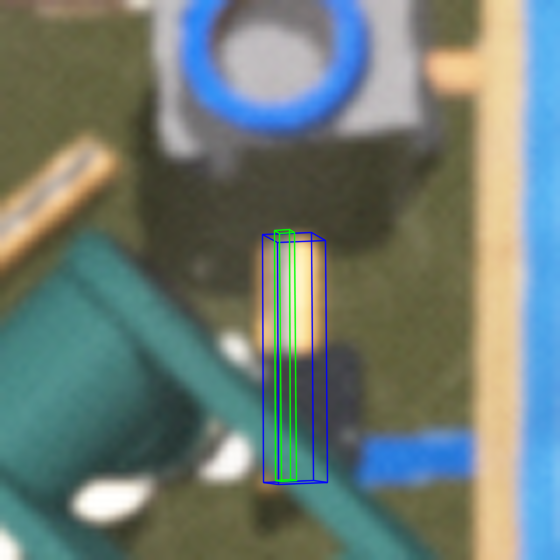

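```bash
python3 - <<'E'
from h import *
for n,off,sz,s in(("scene",(223,162),(34,46),17),):
    im=cv2.imread(f"pics/f_{n}.png")
    im=cv2.resize(im[off[1]:off[1]+sz[0],off[0]:off[0]+sz[1]],None,fx=s,fy=s,interpolation=cv2.INTER_CUBIC)
    a=(.265,.405,.061)
    drawbox(im,n,s,off,*a,box(0,.15,-.015,.015,0,.04),(255,0,0))
    drawbox(im,n,s,off,*a,box(0,.15,-.0045,.0045,0.04,.055),(0,255,0))
    cv2.imwrite(f"pics/f2_{n}.png",im)
E
```

```text
(no output)
```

View pics/f2_scene.png

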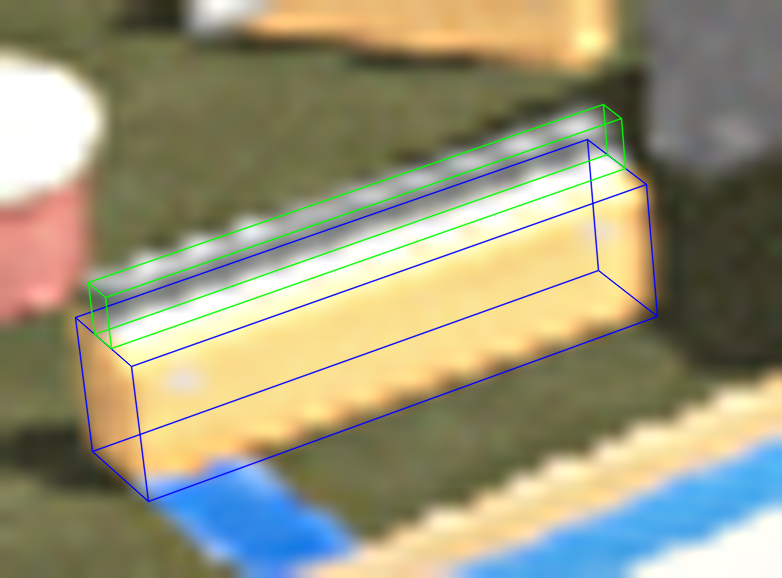

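Emit:
servo_tool(
  targets="0.7 0.001 0.06 0 0 0 0; 0.7 0.002 0.13 0.06 0 0 0; 0.7 0.002 0.18 0.15 0 0 0; 0.7 0.002 0.191 0.27 0 0 0; 0.7 0.002 0.191 0.38 0 0 0; 0.7 0.002 0.191 0.45 0 0 0; 0.7 0.002 0.191 0.49 0 0 0; 0.7 0.002 0.191 0.494 0 0 0; 0.7 0.002 0.191 0.494 0 0 0",
)

```text
time: 5.63
tool_pos: [0.3384, 0.4066, 0.005]
ee_rot: [-3.14, 0.001, 1.632]
wrist_force: [0.3, 0.3, 0.3]
width: 0.0658
```

Emit:
servo_tool(
  targets="0 0 0 0 0 0 0; 0 0 0 0 0 0 0; 0 0 0 0 0 0 0; 0 0 0 0 0 0 0; 0 0 0 0 0 0 0; 0 0 0 0 0 0 0; 0 0 0 0 0 0 0; 0 0 0 0 0 0 0; 0 0 0 0 0 0 0",
)

```text
time: 6.38
tool_pos: [0.3386, 0.4072, 0.0065]
ee_rot: [3.141, -0.0, 1.632]
wrist_force: [-0.6, -0.9, 4.0]
width: 0.0298
```

```bash
python3 o.py; python3 - <<'E'
from h import *
from bench import vision
for n,off,sz,s in(("scene",(215,150),(44,60),13),):
    im=vision.snapshot(n)["image"][:,:,::-1].copy()
    im=cv2.resize(im[off[1]:off[1]+sz[0],off[0]:off[0]+sz[1]],None,fx=s,fy=s,interpolation=cv2.INTER_CUBIC)
    a=(.265,.4055,.061)
    drawbox(im,n,s,off,*a,box(0,.15,-.015,.015,0,.04),(255,0,0))
    cv2.imwrite(f"pics/f3_{n}.png",im)
E
```

```text
time 6.3833
joint_positions [ 0.7703  0.1689  1.6888 -0.0004  1.2834 -0.8617]
tool_pos [0.3386 0.4072 0.0065]
ee_rot [ 3.141  -0.      1.6321]
wrist_force [-0.569  -0.9357  3.9949]
wrist_torque [-0.3439  0.0934  0.0728]
width 0.029783598472337067
```

View pics/f3_scene.png

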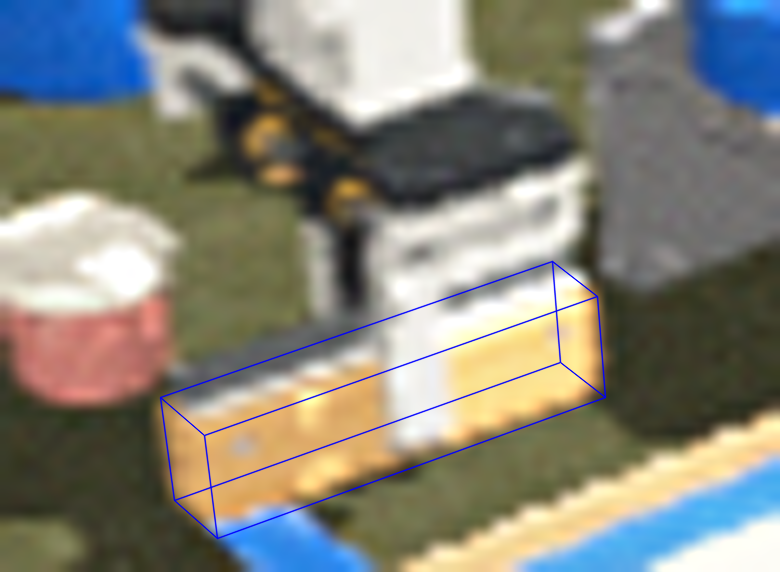

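Emit:
servo_tool(
  targets="0 0 0 -0.06 0 0 0; 0 0 0 -0.18 0 0 0; 0 0 0 -0.32 0 0 0; 0 -0.02 0 -0.45 0 0 0; 0 -0.1 0 -0.58 0 0 0.02; 0 -0.22 0.02 -0.7 0 0 0.05; 0 -0.36 0.04 -0.78 0 0 0.08; 0 -0.5 0.06 -0.84 0 0 0.11; 0 -0.64 0.08 -0.86 0 0 0.14; 0 -0.78 0.1 -0.86 0 0 0.17; 0 -0.9 0.12 -0.86 0 0 0.2; 0 -0.96 0.12 -0.86 0 0 0.22",
)

```text
time: 7.43
tool_pos: [0.3834, 0.1667, 0.2203]
ee_rot: [3.141, 0.001, 0.934]
wrist_force: [0.6, 0.2, -2.4]
width: 0.03
```

```bash
python3 o.py; python3 - <<'E'
from h import *
from bench import vision
s=vision.snapshot("scene")["image"][:,:,::-1];cv2.imwrite("pics/g.png",s)
E
```

```text
time 7.4333
joint_positions [ 0.2752 -0.2133  1.6256 -0.001   1.7297 -0.6586]
tool_pos [0.3834 0.1667 0.2203]
ee_rot [3.141  0.0009 0.9336]
wrist_force [ 0.6488  0.2411 -2.4466]
wrist_torque [-0.0147  0.0355 -0.0267]
width 0.030038566128503908
```

View pics/g.png

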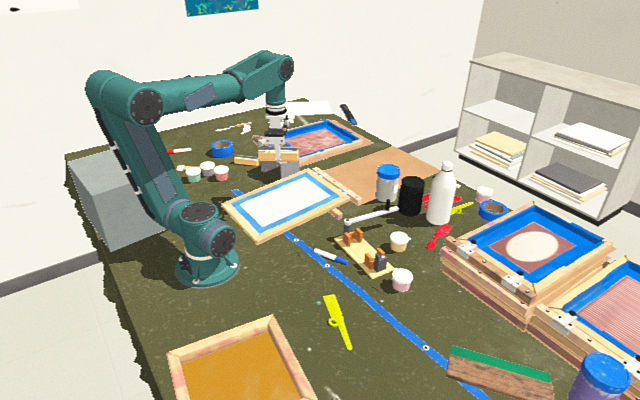

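```bash
python3 t.py .3834 .1667 .2203 .934 : .43 -.04 .22 .4 : .43 -.04 .22 .2
```

```text
[-0.5539  0.6415  0.0012] turn 0.16997747922214423
[-0.5539  0.6415  0.0012] turn 0.23363945645890236
```

Emit:
servo_tool(
  targets="0 -0.04 0.05 0 0 0 0.02; 0 -0.12 0.14 0 0 0 0.05; 0 -0.2 0.24 0 0 0 0.08; 0 -0.29 0.34 0 0 0 0.11; 0 -0.38 0.44 0 0 0 0.14; 0 -0.47 0.54 0 0 0 0.17; 0 -0.53 0.61 0 0 0 0.2; 0 -0.55 0.64 0 0 0 0.23",
)

```text
time: 8.15
tool_pos: [0.4315, -0.0383, 0.2198]
ee_rot: [-3.142, 0.001, 0.211]
wrist_force: [0.5, 0.5, -1.3]
width: 0.0303
```

```bash
python3 o.py|grep -E "tool|ee|time"; python3 - <<'E'
import subprocess
from bench import get_obs
o=get_obs();p=o["tool_pos"];print(subprocess.run(["python3","t.py",*map(str,p),str(o["ee_rot"][2]),":",".4685","-.2475",".22","-.071"],capture_output=True,text=True).stdout)
E
```

```text
time 8.15
tool_pos [ 0.4315 -0.0383  0.2198]
ee_rot [-3.1415  0.0013  0.2111]
[-0.0307  0.8494 -0.0009] turn 0.08979112266771451
```

Emit:
servo_tool(
  targets="0 -0.002 0.06 0 0 0 0.02; 0 -0.006 0.18 0 0 0 0.04; 0 -0.01 0.32 0 0 0 0.06; 0 -0.016 0.46 0 0 0 0.08; 0 -0.022 0.6 0 0 0 0.09; 0 -0.027 0.72 0 0 0 0.09; 0 -0.03 0.81 0 0 0 0.09; 0 -0.031 0.85 0 0 0 0.09; 0 -0.031 0.85 0 0 0 0.09; 0 -0.031 0.85 0 0 0 0.09; 0 -0.031 0.85 0 0 0 0.09",
)

```text
time: 9.07
tool_pos: [0.4698, -0.2435, 0.2208]
ee_rot: [-3.14, 0.0, -0.063]
wrist_force: [-0.0, -0.2, -0.9]
width: 0.0301
```

```bash
python3 o.py; cat > look.py <<'E'
from h import *
from bench import vision,get_obs
o=get_obs();tag=sys.argv[1];L=float(sys.argv[2]) # L: TCP height above underside
p=o["tool_pos"];yaw=o["ee_rot"][2];print(p,o["ee_rot"])
for n,off,sz,s in(("scene",(310,140),(130,110),4.6),("top",(345,170),(60,90),8)):
    im=vision.snapshot(n)["image"][:,:,::-1].copy();cv2.imwrite(f"pics/{tag}_{n}_raw.png",im)
    im=cv2.resize(im[off[1]:off[1]+sz[0],off[0]:off[0]+sz[1]],None,fx=s,fy=s,interpolation=cv2.INTER_CUBIC)
    drawbox(im,n,s,off,p[0],p[1],yaw,box(-.015,.015,-.075,.075,0,.04),(255,0,0),p[2]-L)
    drawbox(im,n,s,off,.4685,-.2475,-.071,box(-.0185,.0185,-.078,.078,.01,.011),(0,0,255))
    cv2.imwrite(f"pics/{tag}_{n}.png",im)
E
python3 look.py h .0065
```

```text
time 9.0667
joint_positions [-0.586   0.0388  1.3918  0.001   1.7119 -0.523 ]
tool_pos [ 0.4698 -0.2435  0.2208]
ee_rot [-3.1403  0.0003 -0.0628]
wrist_force [-0.0039 -0.1676 -0.9415]
wrist_torque [-0.076   0.0681 -0.0183]
width 0.03005888079382929
[ 0.4698 -0.2435  0.2208] [-3.1403  0.0003 -0.0628]
```

View pics/h_scene.png

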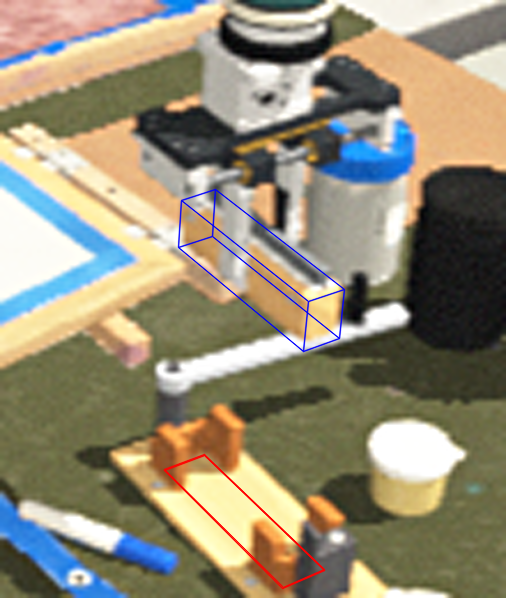

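View pics/h_top.png

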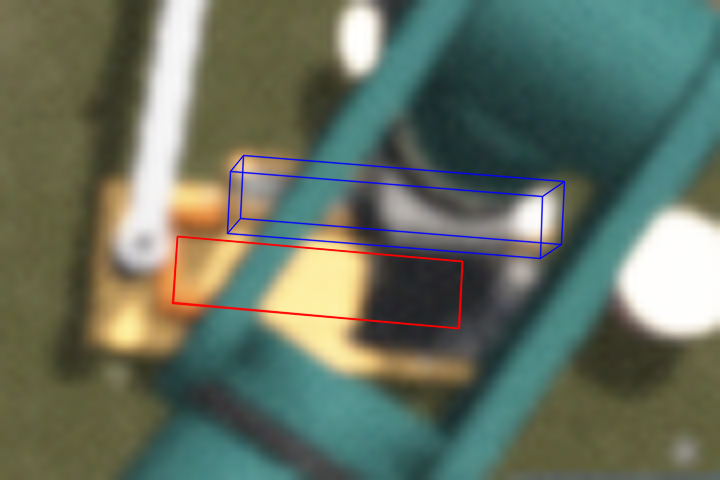

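```bash
cat > z.py <<'E'
from h import *
tag,L=sys.argv[1],float(sys.argv[2]);px,py,pz,yaw=map(float,sys.argv[3:7]);off=(int(sys.argv[7]),int(sys.argv[8]))
s=13;im=cv2.imread(f"pics/{tag}_scene_raw.png");im=cv2.resize(im[off[1]:off[1]+45,off[0]:off[0]+50],None,fx=s,fy=s,interpolation=cv2.INTER_CUBIC)
drawbox(im,"scene",s,off,px,py,yaw,box(-.015,.015,-.075,.075,0,.04),(255,0,0),pz-L)
drawbox(im,"scene",s,off,px,py,yaw,box(-.0045,.0045,-.075,.075,0.04,.055),(0,255,0),pz-L)
cv2.imwrite("pics/z.png",im)
E
python3 z.py h .0065 .4698 -.2435 .2208 -.063 342 176
```

```text
(no output)
```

View pics/z.png

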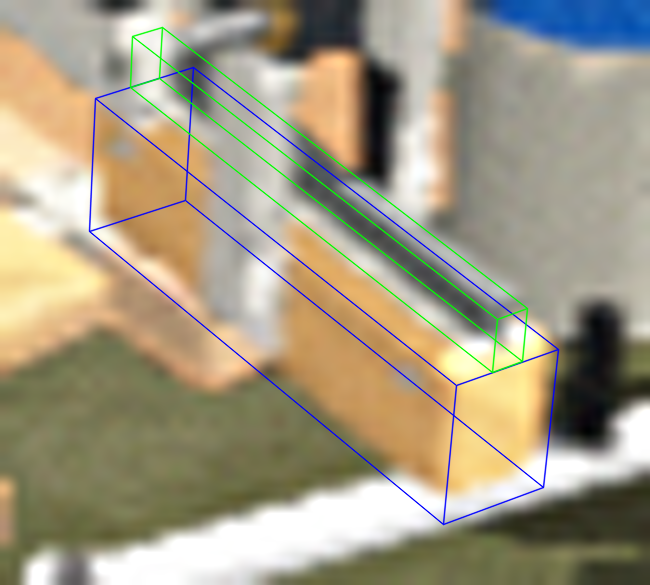

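```bash
python3 look.py h2 .0065; python3 o.py; python3 - <<'E'
from h import *
print(proj("scene",[[.4698-.022,-.2435,.2208],[.4698+.022,-.2435,.2208]]))
E
python3 - <<'E'
import cv2
im=cv2.imread("pics/h2_scene_raw.png")[165:245,330:410];cv2.imwrite("pics/h2z.png",cv2.resize(im,None,fx=7.5,fy=7.5,interpolation=cv2.INTER_CUBIC))
E
```

```text
[ 0.4698 -0.2435  0.2212] [-3.1412 -0.0005 -0.0624]
time 9.2667
joint_positions [-0.5862  0.0381  1.3913  0.0004  1.7116 -0.5233]
tool_pos [ 0.4698 -0.2439  0.2213]
ee_rot [-3.1416 -0.0007 -0.0628]
wrist_force [-0.4619 -0.212  -1.8131]
wrist_torque [-0.0381  0.0466 -0.0196]
width 0.02956949954178053
[[360.045  203.2863]
 [370.6464 199.0579]]
```

View pics/h2z.png

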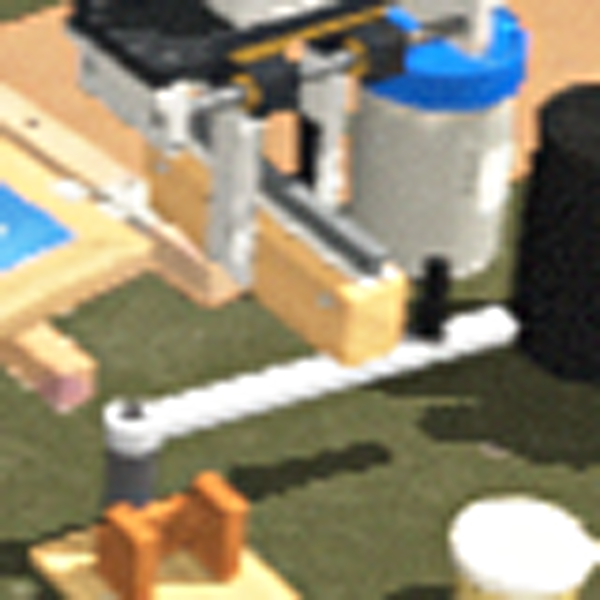

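```bash
python3 - <<'E'
from h import *
def draw(img,off,wh,s,p,yaw,L,out):
    im=cv2.resize(img[off[1]:off[1]+wh[1],off[0]:off[0]+wh[0]],None,fx=s,fy=s,interpolation=cv2.INTER_CUBIC)
    b=box(-.015,.015,-.075,.075,0,.04);drawbox(im,"scene",s,off,p[0],p[1],yaw,b,(255,0,0),p[2]-L)
    # tip markers
    for sg in(-1,1):
        q=pose(p[0],p[1],yaw,[[sg*.015,0,p[2]],[sg*.025,0,p[2]]])
        for v in (proj("scene",q)-off+.5)*s-.5: cv2.circle(im,tuple(int(t) for t in v),3,(0,0,255),-1)
    cv2.imwrite(out,im)
g=cv2.imread("pics/g.png");draw(g,(250,130),(60,50),11,(.3834,.1667,.2203),.934,.0065,"pics/zg.png")
h=cv2.imread("pics/h2_scene_raw.png");draw(h,(340,170),(50,50),11,(.4698,-.2435,.2212),-.0625,-.0005,"pics/zh.png")
E
```

```text
(no output)
```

View pics/zg.png

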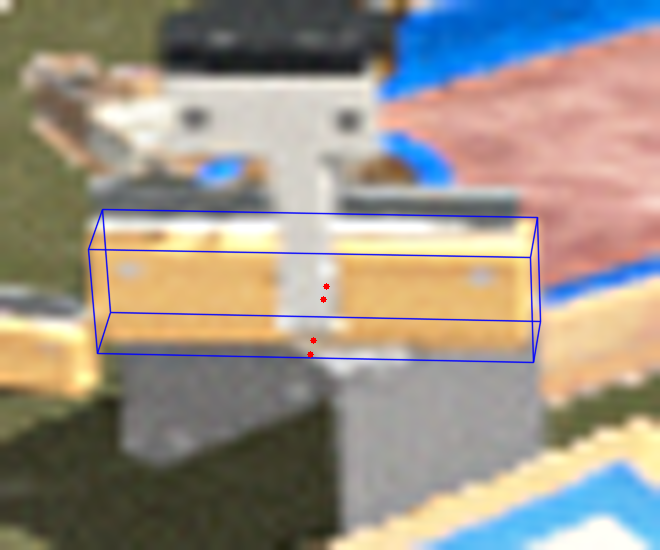

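View pics/zh.png

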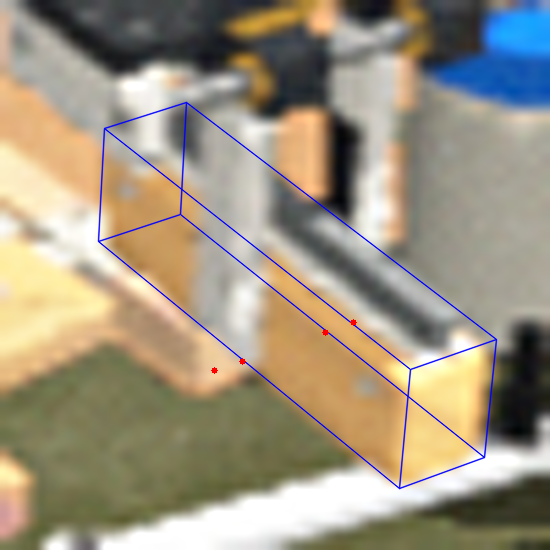

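```bash
python3 - <<'E'
from h import *
for p,yaw,off,s in(((.3386,.4072,.0065),1.632,(215,150),13),):
  q=pose(p[0],p[1],yaw,[[-.015,0,p[2]],[-.025,0,p[2]],[.015,0,p[2]],[.025,0,p[2]]]);print((proj("scene",q)-off+.5)*s-.5)
for p,yaw,off,s in(((.2924,.4056,.1336),1.632,(190,110),5),):
  q=pose(p[0],p[1],yaw,[[-.033,0,p[2]],[-.045,0,p[2]],[.033,0,p[2]],[.045,0,p[2]]]);print((proj("scene",q)-off+.5)*s-.5)
E
```

```text
[[413.6691 454.3823]
 [428.6353 466.7136]
 [369.397  417.9042]
 [354.8447 405.9139]]
[[231.6577 269.3226]
 [238.738  274.8771]
 [193.8213 239.6403]
 [187.1364 234.396 ]]
```

Emit:
servo_tool(
  targets="0 -0.004 0.016 0.05 0 0 0.003; 0 -0.004 0.016 0.15 0 0 0.003; 0 -0.004 0.016 0.26 0 0 0.003; 0 -0.004 0.016 0.37 0 0 0.003; 0 -0.004 0.016 0.47 0 0 0.003; 0 -0.004 0.016 0.54 0 0 0.003; 0 -0.004 0.016 0.58 0 0 0.003; 0 -0.004 0.016 0.584 0 0 0.003; 0 -0.004 0.016 0.584 0 0 0.003; 0 -0.004 0.016 0.584 0 0 0.003",
)

```text
time: 10.1
tool_pos: [0.4693, -0.2495, 0.0763]
ee_rot: [3.14, -0.002, -0.074]
wrist_force: [1.0, -0.0, -1.2]
width: 0.0298
```

```bash
cat > look2.py <<'E'
from h import *
from bench import vision,get_obs
o=get_obs();tag=sys.argv[1];L=.0065;cx,cy,cw=map(float,sys.argv[2:5])
p=o["tool_pos"];yaw=o["ee_rot"][2];print(p,o["ee_rot"],o["wrist_force"])
for n,off,sz,s in(("scene",(325,200),(75,80),8),("top",(350,180),(45,65),12)):
    im=vision.snapshot(n)["image"][:,:,::-1].copy();cv2.imwrite(f"pics/{tag}_{n}_raw.png",im)
    im=cv2.resize(im[off[1]:off[1]+sz[0],off[0]:off[0]+sz[1]],None,fx=s,fy=s,interpolation=cv2.INTER_CUBIC)
    cv2.imwrite(f"pics/{tag}_{n}_z.png",im)
    drawbox(im,n,s,off,p[0],p[1],yaw,box(-.015,.015,-.075,.075,0,.04),(255,0,0),p[2]-L)
    for sx in(-1,1):
        for sy in(-1,1):
            a=sorted((sx*.0185,sx*.0305));b=sorted((sy*.048,sy*.078));drawbox(im,n,s,off,cx,cy,cw,box(*a,*b,.01,.055),(0,0,255))
    cv2.imwrite(f"pics/{tag}_{n}.png",im)
E
python3 look2.py k .4685 -.2475 -.071
```

```text
[ 0.4693 -0.2495  0.0763] [ 3.1404 -0.0023 -0.0739] [ 1.0322 -0.0374 -1.2162]
```

View pics/k_scene.png

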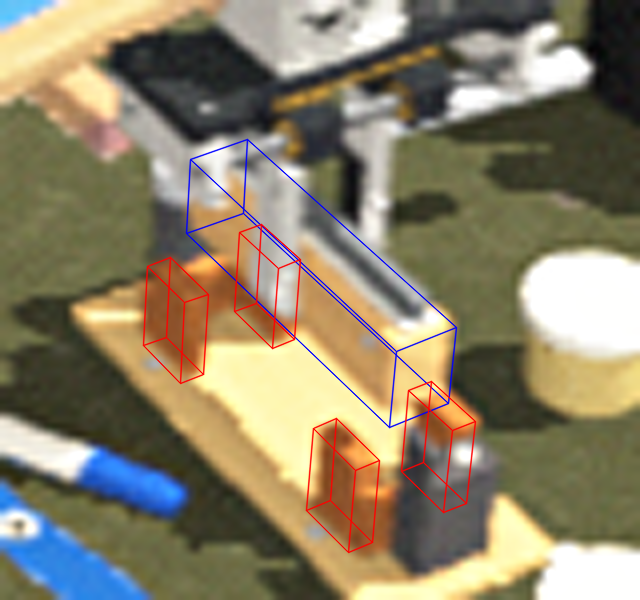

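View pics/k_top.png

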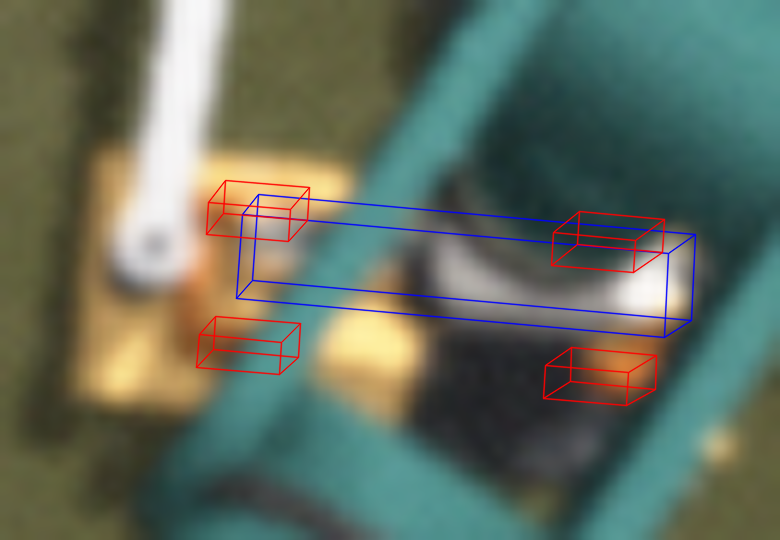

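View pics/k_scene_z.png

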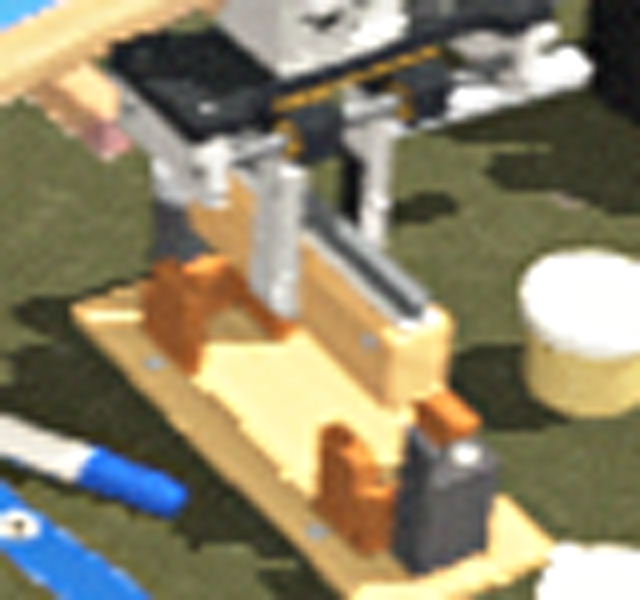

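Emit:
servo_tool(
  targets="0 0.004 -0.003 0.03 0 0 0; 0 0.004 -0.003 0.06 0 0 0; 0 0.004 -0.003 0.09 0 0 0; 0 0.004 -0.003 0.12 0 0 0; 0 0.004 -0.003 0.13 0 0 0; 0 0.004 -0.003 0.13 0 0 0",
)

```text
time: 10.7
tool_pos: [0.4687, -0.2482, 0.041]
ee_rot: [-3.141, 0.002, -0.074]
wrist_force: [0.7, -0.6, -1.2]
width: 0.03
```

```bash
python3 look2.py l .4685 -.2475 -.071
```

```text
[ 0.4687 -0.2482  0.041 ] [-3.141   0.0022 -0.074 ] [ 0.6908 -0.5719 -1.1923]
```

View pics/l_scene_z.png

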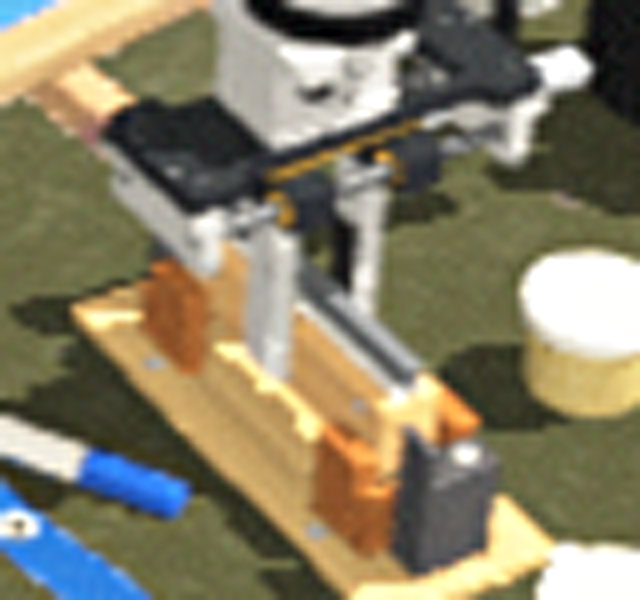

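View pics/l_top.png

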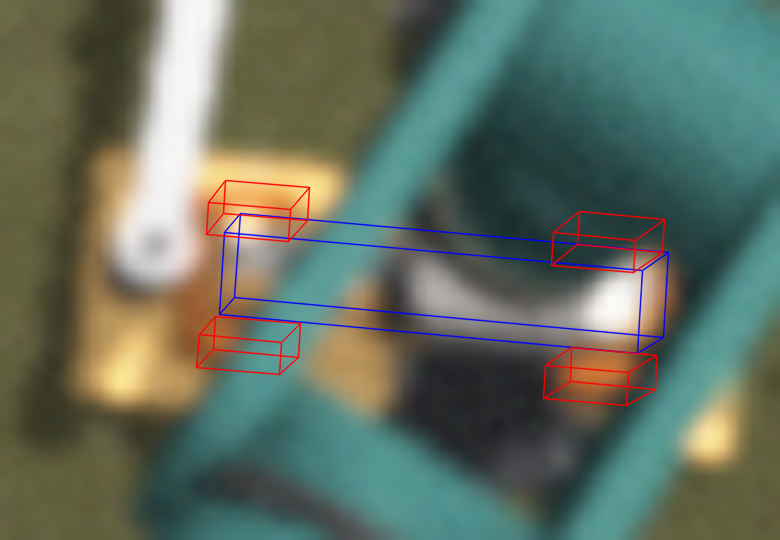

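Emit:
servo_tool(
  targets="0 0 0 0.02 0 0 0; 0 0 0 0.04 0 0 0; 0 0 0 0.06 0 0 0; 0 0 0 0.08 0 0 0; 0 0 0 0.08 0 0 0",
)

```text
time: 11.22
tool_pos: [0.4689, -0.2482, 0.0211]
ee_rot: [-3.141, 0.001, -0.074]
wrist_force: [0.0, -0.9, -2.3]
width: 0.0297
```

```bash
python3 o.py
```

```text
time 11.2167
joint_positions [-0.5933  0.157   1.6705 -0.0005  1.3155 -0.5193]
tool_pos [ 0.4689 -0.2482  0.0211]
ee_rot [-3.1413  0.0015 -0.0739]
wrist_force [ 0.0279 -0.8977 -2.2579]
wrist_torque [-0.3351  0.0832 -0.0358]
width 0.02969170045158472
```

Emit:
servo_tool(
  targets="0 0 0 0.008 0 0 0; 0 0 0 0.016 0 0 0; 0 0 0 0.02 0 0 0; 0 0 0 0.02 0 0 0",
)

```text
time: 11.55
tool_pos: [0.4695, -0.2482, 0.0173]
ee_rot: [-3.141, 0.0, -0.074]
wrist_force: [0.0, -0.4, -1.5]
width: 0.0298
```

```bash
python3 o.py; python3 look2.py m .4685 -.2475 -.071
```

```text
time 11.55
joint_positions [-0.5933  0.1611  1.6743  0.0001  1.3064 -0.5194]
tool_pos [ 0.4695 -0.2482  0.0173]
ee_rot [-3.1414  0.0001 -0.0739]
wrist_force [ 0.0301 -0.4225 -1.5142]
wrist_torque [-0.2266  0.0561 -0.0551]
width 0.029793514696348604
[ 0.4695 -0.2482  0.0173] [-3.1414  0.0001 -0.0739] [ 0.0301 -0.4225 -1.5142]
```

View pics/m_scene_z.png

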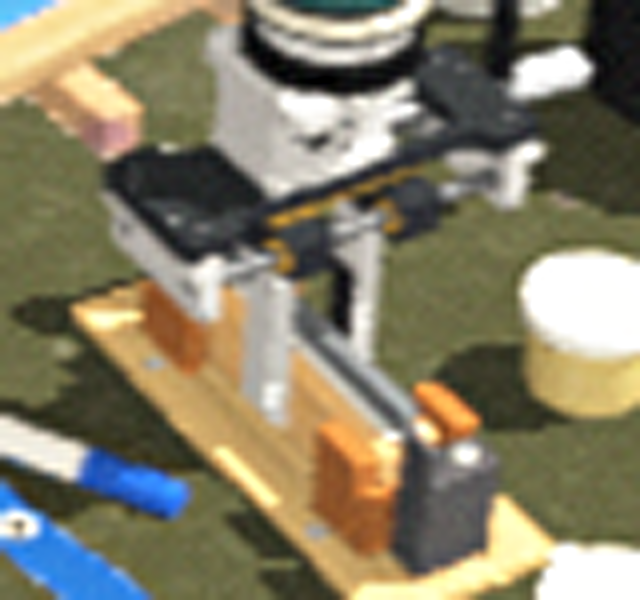

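Emit:
servo_tool(
  targets="0 0 0 0.006 0 0 0; 0 0 0 0.012 0 0 0; 0 0 0 0.012 0 0 0",
)

```text
time: 11.9
tool_pos: [0.4699, -0.2483, 0.0165]
ee_rot: [3.141, -0.001, -0.074]
wrist_force: [-2.2, 1.3, 6.9]
width: 0.0294
```

Emit:
servo_tool(
  targets="0 0 0 0.006 0 0 0; 0 0 0 0.01 0 0 0; 0 0 0 0.01 0 0 0",
)

```text
time: 12.15
tool_pos: [0.4699, -0.2484, 0.0165]
ee_rot: [3.141, -0.001, -0.074]
wrist_force: [-7.4, 5.3, 18.6]
width: 0.0301
```

Emit:
servo_tool(
  targets="0 0 0 -0.01 0 0 0; 0 0 0 -0.018 0 0 0; 0 0 0 -0.018 0 0 0; 0.3 0 0 -0.018 0 0 0; 0.5 0 0 -0.018 0 0 0; 0.65 0 0 -0.018 0 0 0; 0.65 0 0 -0.018 0 0 0; 0.65 0 0 -0.018 0 0 0; 0.65 0 0 -0.018 0 0 0",
)

```text
time: 12.9
tool_pos: [0.4695, -0.2482, 0.0162]
ee_rot: [-3.141, 0.0, -0.074]
wrist_force: [-0.5, 0.1, 1.2]
width: 0.0593
```

```bash
python3 look2.py n .4685 -.2475 -.071
```

```text
[ 0.4695 -0.2482  0.0162] [-3.1413  0.0002 -0.0739] [-0.4663  0.0655  1.2479]
```

View pics/n_scene_z.png

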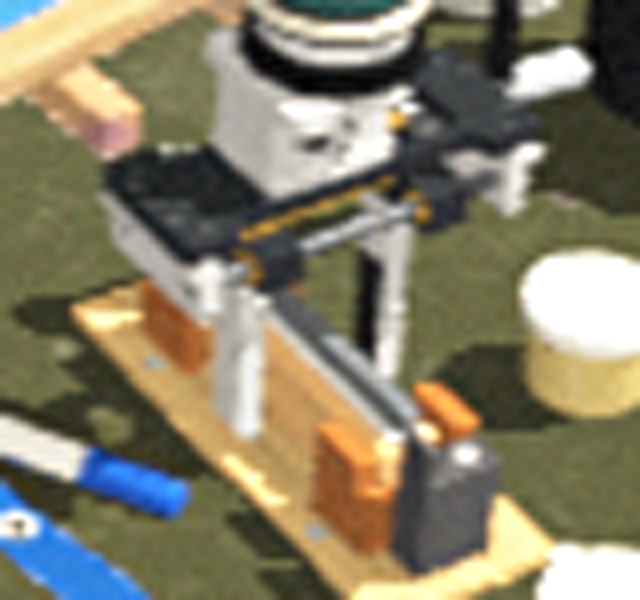

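Emit:
servo_tool(
  targets="0.65 0 0 -0.05 0 0 0; 0.65 0 0 -0.16 0 0 0; 0.65 0 0 -0.3 0 0 0; 0.65 0 0 -0.45 0 0 0; 0.65 0 0 -0.6 0 0 0; 0.65 0 0 -0.75 0 0 0; 0.65 0 0 -0.85 0 0 0; 0.65 0 0 -0.85 0 0 0",
)

```text
time: 13.67
tool_pos: [0.472, -0.2499, 0.2368]
ee_rot: [3.135, -0.012, -0.074]
wrist_force: [0.3, 0.1, -0.5]
width: 0.0614
```

```bash
cat > look3.py <<'E'
from h import *
from bench import vision,get_obs
o=get_obs();tag=sys.argv[1];cx,cy,cw=map(float,sys.argv[2:5])
print(o["tool_pos"],o["ee_rot"],o["joint_positions"])
for n,off,sz,s in(("scene",(325,180),(95,105),6),("top",(345,145),(75,90),8)):
    im=vision.snapshot(n)["image"][:,:,::-1].copy();cv2.imwrite(f"pics/{tag}_{n}_raw.png",im)
    im=cv2.resize(im[off[1]:off[1]+sz[0],off[0]:off[0]+sz[1]],None,fx=s,fy=s,interpolation=cv2.INTER_CUBIC)
    cv2.imwrite(f"pics/{tag}_{n}_z.png",im)
    drawbox(im,n,s,off,cx,cy,cw,box(-.015,.015,-.075,.075,.01,.05),(255,0,0))
    cv2.imwrite(f"pics/{tag}_{n}.png",im)
E
python3 look3.py p .4695 -.2482 -.074
```

```text
[ 0.472  -0.2499  0.2368] [ 3.135  -0.0119 -0.0738] [-0.5932  0.0371  1.3621  0.0001  1.7288 -0.5194]
```

View pics/p_scene.png

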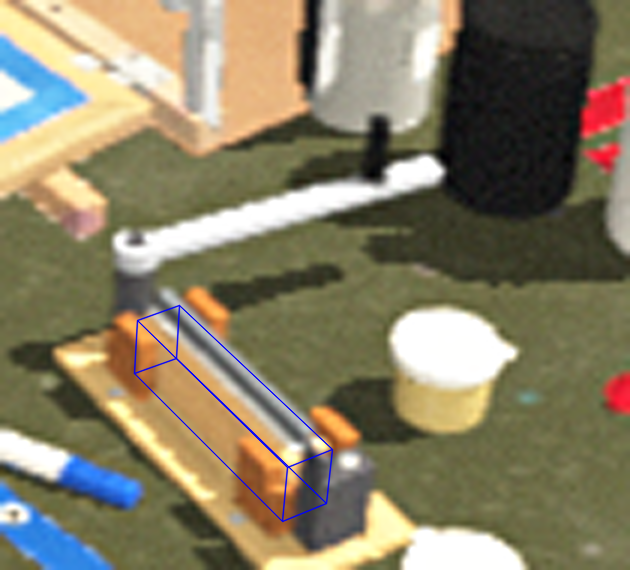

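View pics/p_top.png

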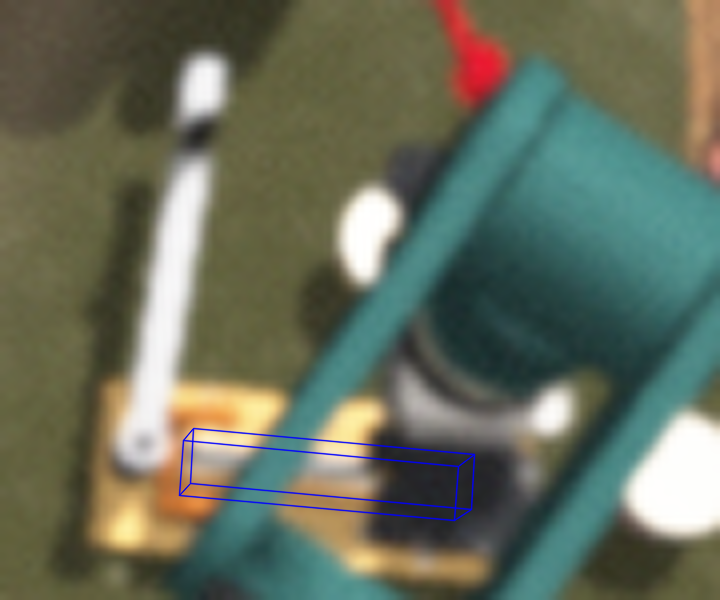

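```bash
python3 - <<'E'
from h import *
for n,off,xx in(("scene",(375,190),30),("top",(358,150),30)):
    im=cv2.imread(f"pics/p_{n}_raw.png");crop(im,off[0],off[1],off[0]+30,off[1]+24,20,f"pics/kn_{n}.png")
print(atz("scene",(438,223),0),atz("scene",(410,214),0),atz("scene",(388,201),0), atz("scene",(410,180),.11))
E
```

```text
[ 0.8277 -0.2671  0.    ] [ 0.7811 -0.1635  0.    ] [ 0.7717 -0.0449  0.    ] [ 0.8259 -0.0993  0.11  ]
```

View pics/kn_scene.png

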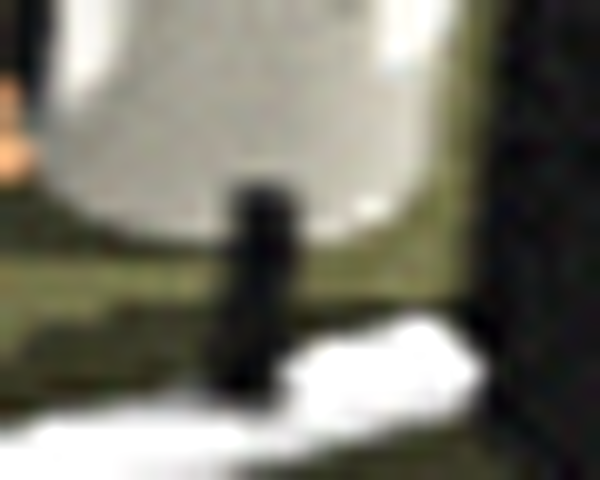

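View pics/kn_top.png

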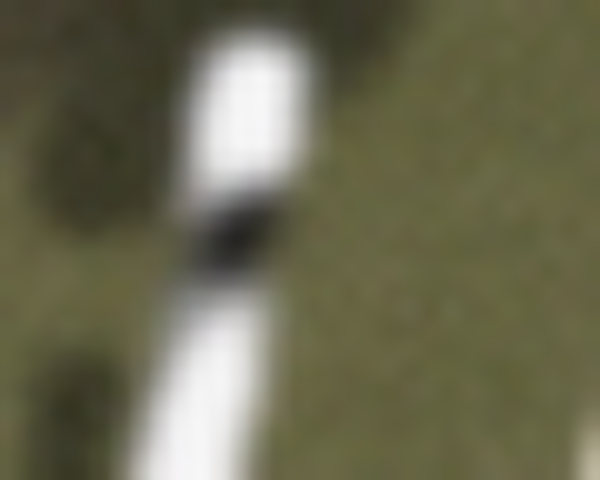

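```bash
python3 - <<'E'
from h import *
a=atz("scene",(387.3,204.3),.1025);b=atz("top",(369.4,161.3),.1025);c=atz("scene",(387.3,205.6),.1025)
H=np.array([.4762,-.1455])
for k in(a,b,c):
    d=k[:2]-H;e=pose(0,0,.071,[[*d,0]])[0];print(k,np.arctan2(e[0],-e[1]),np.hypot(*d))
E
```

```text
[ 0.6429 -0.1707  0.1025] 1.4918675820399097 0.16861875577135266
[ 0.6374 -0.1705  0.1025] 1.4879611693581176 0.16308550016231754
[ 0.6372 -0.1771  0.1025] 1.4481606391967146 0.164072244022553
```

```bash
python3 o.py | grep -E "pos|rot";python3 t.py .4705 -.249 .237 -.074 : .639 -.1715 .18 1.41
```

```text
joint_positions [-0.5932  0.0406  1.3714  0.0001  1.7266 -0.5194]
tool_pos [ 0.47   -0.2486  0.2302]
ee_rot [ 3.1402 -0.0026 -0.0738]
[ 0.6492 -0.359   0.228 ] turn -0.4723718710967454
```

Emit:
servo_tool(
  targets="0.6 0.04 -0.02 0 0 0 -0.04; 0.6 0.1 -0.05 0 0 0 -0.08; 0.6 0.16 -0.09 0 0 0 -0.12; 0.6 0.22 -0.12 0 0 0 -0.16; 0.6 0.28 -0.15 0 0 0 -0.2; 0.6 0.34 -0.19 0 0 0 -0.24; 0.6 0.4 -0.22 0 0 0 -0.28; 0.6 0.46 -0.25 0 0 0 -0.32; 0.6 0.52 -0.29 0.05 0 0 -0.36; 0.6 0.58 -0.32 0.1 0 0 -0.4; 0.6 0.63 -0.35 0.15 0 0 -0.44; 0.6 0.65 -0.36 0.2 0 0 -0.472",
)

```text
time: 14.77
tool_pos: [0.6383, -0.1689, 0.1744]
ee_rot: [-3.136, -0.002, 1.416]
wrist_force: [-0.6, -0.6, 0.4]
width: 0.0566
```

Emit:
servo_tool(
  targets="0.6 0 0 0 0 0 0; 0.6 0 0 0 0 0 0; 0.6 0 0 0 0 0 0",
)

```text
time: 15.02
tool_pos: [0.6375, -0.1707, 0.1781]
ee_rot: [-3.14, -0.0, 1.406]
wrist_force: [0.2, -0.0, -0.0]
width: 0.0564
```

```bash
python3 o.py | grep -E "pos|rot"; python3 - <<'E'
from h import *
from bench import vision,get_obs
p=get_obs()["tool_pos"]
for n,off,wh in(("scene",(340,120),(90,110)),("top",(330,110),(80,100))):
    im=vision.snapshot(n)["image"][:,:,::-1].copy()
    for q,c in(((p),(0,0,255)),((p[0],p[1],.104),(0,255,0))):
        pass
    crop(im,off[0],off[1],off[0]+wh[0],off[1]+wh[1],5.4,f"pics/q_{n}.png")
    print((proj(n,np.array([p,[p[0],p[1],.124],[p[0],p[1],.081]]))-off+.5)*5.4-.5)
E
```

```text
joint_positions [-0.3474  0.3419  1.1221 -0.0001  1.6795 -1.7537]
tool_pos [ 0.6375 -0.1707  0.1781]
ee_rot [-3.1396 -0.0002  1.4063]
[[261.689  365.1987]
 [254.4189 433.477 ]
 [248.8323 485.9448]]
[[229.4997 252.105 ]
 [219.1237 271.6336]
 [211.3644 286.2372]]
```

View pics/q_scene.png

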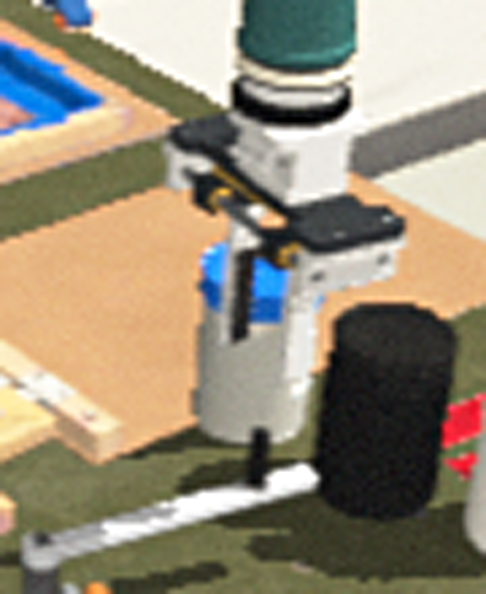

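View pics/q_top.png

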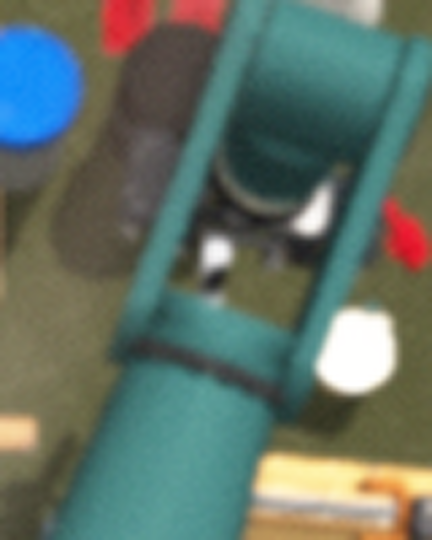

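Emit:
servo_tool(
  targets="0.6 0 0.004 0.06 0 0 0; 0.6 0 0.004 0.14 0 0 0; 0.6 0 0.004 0.22 0 0 0; 0.6 0 0.004 0.3 0 0 0; 0.6 0 0.004 0.35 0 0 0; 0.6 0 0.004 0.36 0 0 0; 0.6 0 0.004 0.36 0 0 0; 0.6 0 0.004 0.36 0 0 0",
)

```text
time: 15.78
tool_pos: [0.6399, -0.1711, 0.0905]
ee_rot: [3.139, 0.0, 1.408]
wrist_force: [0.2, -0.6, 0.4]
width: 0.0563
```

```bash
python3 o.py | grep -E "pos|rot|force"; python3 - <<'E'
from h import *
from bench import vision
im=vision.snapshot("scene")["image"][:,:,::-1].copy();crop(im,350,170,420,230,9,"pics/r.png")
E
```

```text
joint_positions [-0.3469  0.3782  1.249   0.0001  1.5121 -1.7553]
tool_pos [ 0.6399 -0.1711  0.0905]
ee_rot [3.1393 0.0004 1.4084]
wrist_force [ 0.2187 -0.5797  0.3725]
```

View pics/r.png

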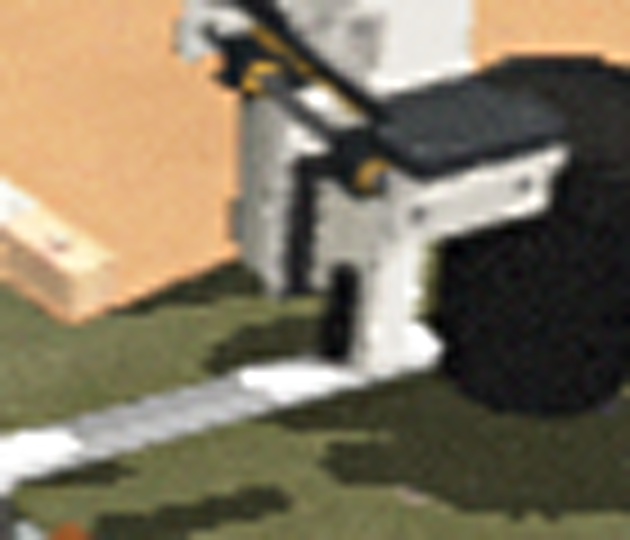

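```bash
cat > arc.py <<'E'
from h import *
from bench import get_obs
o=get_obs();c=[*o["tool_pos"],o["ee_rot"][2]];H=np.array([.4762,-.1455]);z=.0895
R=np.array([[np.cos(c[3]),np.sin(c[3]),0],[np.sin(c[3]),-np.cos(c[3]),0],[0,0,-1]])
def cur():
    e=pose(0,0,.071,[[*(np.array(c[:2])-H),0]])[0];return np.arctan2(e[0],-e[1]),np.hypot(*e[:2])
print("a,r now",cur())
for a in map(float,sys.argv[1:]):
    w=a-.071-np.pi/2;g=np.array([*(H+.165*np.array([np.cos(w),np.sin(w)])),z]);d=R.T@(g-c[:3])/.25
    print(a,"  0.22 %.3f %.3f %.3f 0 0 %.3f;"%(*d,-(a-.071-c[3])/np.pi))
E
python3 arc.py 1.48 1.42 1.35 1.28 1.2 1.12 1.04 .96 .88 .8 .75
```

```text
a,r now (np.float64(1.4864489320677923), np.float64(0.16599450114017175))
1.48   0.22 -0.004 -0.004 0.006 0 0 -0.000;
1.42   0.22 -0.044 -0.005 0.006 0 0 0.019;
1.35   0.22 -0.090 -0.009 0.006 0 0 0.041;
1.28   0.22 -0.135 -0.017 0.006 0 0 0.064;
1.2   0.22 -0.187 -0.030 0.006 0 0 0.089;
1.12   0.22 -0.237 -0.046 0.006 0 0 0.114;
1.04   0.22 -0.285 -0.067 0.006 0 0 0.140;
0.96   0.22 -0.332 -0.091 0.006 0 0 0.165;
0.88   0.22 -0.377 -0.119 0.006 0 0 0.191;
0.8   0.22 -0.419 -0.151 0.006 0 0 0.216;
0.75   0.22 -0.444 -0.172 0.006 0 0 0.232;
```

Emit:
servo_tool(
  targets="0.22 0 0 0.004 0 0 0; 0.22 0 0 0.004 0 0 0; 0.22 0 0 0.004 0 0 0; 0.22 0 0 0.004 0 0 0; 0.22 0 0 0.004 0 0 0; 0.22 0 0 0.004 0 0 0",
)

```text
time: 16.33
tool_pos: [0.6393, -0.1707, 0.0881]
ee_rot: [3.141, 0.0, 1.409]
wrist_force: [-0.7, -0.9, -0.3]
width: 0.0218
```

Emit:
servo_tool(
  targets="0.22 -0.02 -0.003 0 0 0 0.008; 0.22 -0.044 -0.005 0 0 0 0.019; 0.22 -0.09 -0.009 0 0 0 0.041; 0.22 -0.135 -0.017 0 0 0 0.064; 0.22 -0.187 -0.03 0 0 0 0.089; 0.22 -0.237 -0.046 0 0 0 0.114; 0.22 -0.285 -0.067 0 0 0 0.14; 0.22 -0.332 -0.091 0 0 0 0.165; 0.22 -0.377 -0.119 0 0 0 0.191; 0.22 -0.419 -0.151 0 0 0 0.216; 0.22 -0.444 -0.172 0 0 0 0.232; 0.22 -0.444 -0.172 0 0 0 0.232",
)

```text
time: 17.33
tool_pos: [0.5776, -0.2749, 0.088]
ee_rot: [3.142, 0.001, 0.676]
wrist_force: [-0.6, -0.3, -0.3]
width: 0.0211
```

```bash
python3 o.py | grep -E "pos|rot|force|width"; python3 - <<'E'
from h import *
from bench import vision
im=vision.snapshot("scene")["image"][:,:,::-1].copy();crop(im,340,180,430,260,7,"pics/s.png")
E
python3 arc.py .7 .62 .54 .46 .38 .3 .24 .18 .14 .11 .09
```

```text
joint_positions [-0.5324  0.3327  1.3142 -0.0007  1.495  -1.2085]
tool_pos [ 0.5776 -0.2749  0.088 ]
ee_rot [3.1416 0.0007 0.6762]
wrist_force [-0.6485 -0.3327 -0.2883]
width 0.02107015570272373
a,r now (np.float64(0.7420773060448332), np.float64(0.16425577630077418))
0.7   0.22 -0.028 0.002 -0.006 0 0 0.016;
0.62   0.22 -0.080 -0.003 -0.006 0 0 0.041;
0.54   0.22 -0.132 -0.011 -0.006 0 0 0.067;
0.46   0.22 -0.184 -0.025 -0.006 0 0 0.092;
0.38   0.22 -0.233 -0.042 -0.006 0 0 0.118;
0.3   0.22 -0.282 -0.063 -0.006 0 0 0.143;
0.24   0.22 -0.317 -0.081 -0.006 0 0 0.162;
0.18   0.22 -0.351 -0.101 -0.006 0 0 0.181;
0.14   0.22 -0.373 -0.116 -0.006 0 0 0.194;
0.11   0.22 -0.389 -0.128 -0.006 0 0 0.204;
0.09   0.22 -0.399 -0.136 -0.006 0 0 0.210;
```

View pics/s.png

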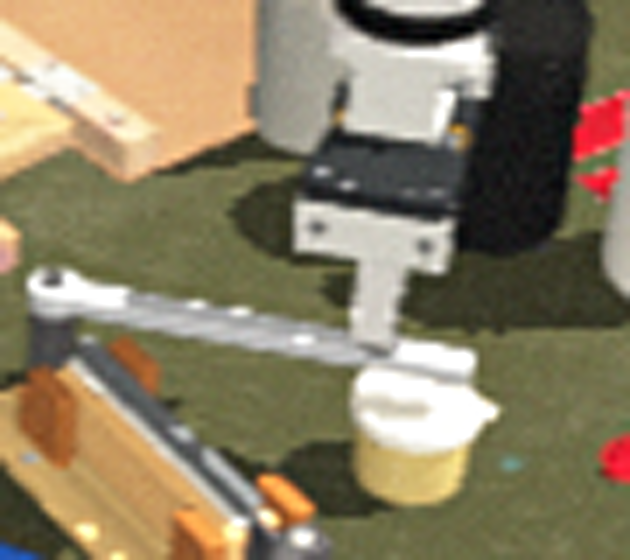

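Bar follows the fingers, force near zero. Continue.

Emit:
servo_tool(
  targets="0.22 -0.028 0.002 0 0 0 0.016; 0.22 -0.08 -0.003 0 0 0 0.041; 0.22 -0.132 -0.011 0 0 0 0.067; 0.22 -0.184 -0.025 0 0 0 0.092; 0.22 -0.233 -0.042 0 0 0 0.118; 0.22 -0.282 -0.063 0 0 0 0.143; 0.22 -0.317 -0.081 0 0 0 0.162; 0.22 -0.351 -0.101 0 0 0 0.181; 0.22 -0.373 -0.116 0 0 0 0.194; 0.22 -0.389 -0.128 0 0 0 0.204; 0.22 -0.399 -0.136 0 0 0 0.21; 0.22 -0.399 -0.136 0 0 0 0.21",
)

```text
time: 18.38
tool_pos: [0.4799, -0.3093, 0.0881]
ee_rot: [-3.141, -0.0, 0.021]
wrist_force: [0.1, -0.6, 0.0]
width: 0.0206
```

```bash
python3 o.py | grep -E "pos|rot|force|width"; python3 - <<'E'
from h import *
from bench import vision
im=vision.snapshot("scene")["image"][:,:,::-1].copy();crop(im,335,190,425,270,7,"pics/s2.png")
E
python3 arc.py .09 .07 .05 .04 .03 .02 .01 0 -.01 -.02 -.03 -.04 -.05
```

```text
joint_positions [-0.672   0.1848  1.4966  0.0002  1.4602 -0.6929]
tool_pos [ 0.4799 -0.3093  0.0881]
ee_rot [-3.1414 -0.0001  0.0208]
wrist_force [ 0.0992 -0.5723  0.0064]
width 0.02058504038121648
a,r now (np.float64(0.09526843119053385), np.float64(0.16390549566519777))
0.09   0.22 -0.003 0.004 -0.006 0 0 0.001;
0.07   0.22 -0.017 0.004 -0.006 0 0 0.007;
0.05   0.22 -0.030 0.004 -0.006 0 0 0.014;
0.04   0.22 -0.036 0.003 -0.006 0 0 0.017;
0.03   0.22 -0.043 0.003 -0.006 0 0 0.020;
0.02   0.22 -0.050 0.003 -0.006 0 0 0.023;
0.01   0.22 -0.056 0.002 -0.006 0 0 0.026;
0.0   0.22 -0.063 0.002 -0.006 0 0 0.029;
-0.01   0.22 -0.069 0.001 -0.006 0 0 0.033;
-0.02   0.22 -0.076 0.000 -0.006 0 0 0.036;
-0.03   0.22 -0.082 -0.001 -0.006 0 0 0.039;
-0.04   0.22 -0.089 -0.001 -0.006 0 0 0.042;
-0.05   0.22 -0.096 -0.002 -0.006 0 0 0.045;
```

View pics/s2.png

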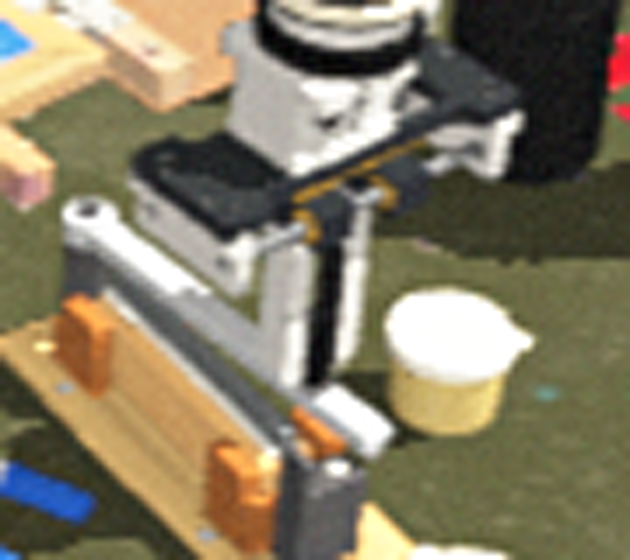

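Emit:
servo_tool(
  targets="0.22 -0.017 0.004 0 0 0 0.007; 0.22 -0.03 0.004 0 0 0 0.014; 0.22 -0.036 0.003 0 0 0 0.017; 0.22 -0.043 0.003 0 0 0 0.02; 0.22 -0.05 0.003 0 0 0 0.023; 0.22 -0.056 0.002 0 0 0 0.026; 0.22 -0.063 0.002 0 0 0 0.029; 0.22 -0.069 0.001 0 0 0 0.033; 0.22 -0.076 0 0 0 0 0.036; 0.22 -0.076 0 0 0 0 0.036",
)

```text
time: 19.27
tool_pos: [0.4603, -0.3101, 0.0879]
ee_rot: [3.142, 0.001, -0.094]
wrist_force: [1.3, 0.7, -0.7]
width: 0.0207
```

```bash
python3 o.py | grep -E "pos|rot|force|width"; python3 - <<'E'
from h import *
from bench import vision
im=vision.snapshot("scene")["image"][:,:,::-1].copy();crop(im,335,190,425,270,7,"pics/s3.png")
E
python3 arc.py -.02  -.03 -.04 -.05
```

```text
joint_positions [-0.6946  0.1511  1.5359 -0.0006  1.4554 -0.6009]
tool_pos [ 0.4603 -0.3101  0.0879]
ee_rot [ 3.1415  0.0009 -0.0936]
wrist_force [ 1.3074  0.6854 -0.7085]
width 0.02066866906340046
a,r now (np.float64(-0.025236123654181406), np.float64(0.16534711966668716))
-0.02   0.22 0.003 -0.001 -0.006 0 0 -0.001;
-0.03   0.22 -0.003 -0.001 -0.006 0 0 0.002;
-0.04   0.22 -0.010 -0.001 -0.006 0 0 0.006;
-0.05   0.22 -0.016 -0.002 -0.006 0 0 0.009;
```

View pics/s3.png

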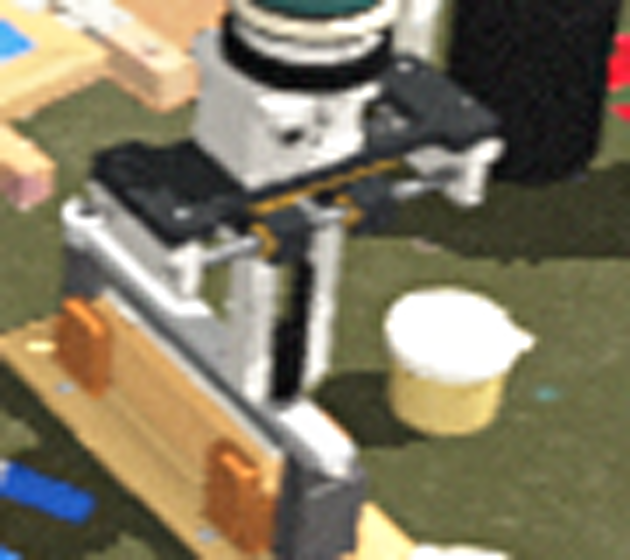

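Emit:
servo_tool(
  targets="0.22 -0.005 -0.001 0 0 0 0; 0.22 -0.01 -0.001 0 0 0 0; 0.22 -0.016 -0.001 0 0 0 0; 0.22 -0.016 -0.001 0 0 0 0",
)

```text
time: 19.65
tool_pos: [0.4601, -0.3101, 0.088]
ee_rot: [3.14, -0.008, -0.092]
wrist_force: [10.2, -2.7, -6.0]
width: 0.021
```

Emit:
servo_tool(
  targets="0.22 -0.005 0 0 0 0 0; 0.22 -0.01 0 0 0 0 0; 0.22 -0.01 0 0 0 0 0",
)

```text
time: 19.9
tool_pos: [0.4601, -0.3101, 0.088]
ee_rot: [3.14, -0.013, -0.092]
wrist_force: [16.2, -3.4, -8.4]
width: 0.0211
```

Emit:
servo_tool(
  targets="0.22 0.015 0 0 0 0 0; 0.22 0.03 0 0 0 0 0; 0.22 0.038 0 0 0 0 0; 0.5 0.038 0 0 0 0 0; 0.5 0.038 0 0 0 0 0; 0.5 0.038 0 0 0 0 0; 0.5 0.038 0 -0.08 0 0 0; 0.5 0.038 0 -0.2 0 0 0; 0.5 0.038 0 -0.34 0 0 0; 0.5 0.038 0 -0.46 0 0 0; 0.5 0.038 0 -0.5 0 0 0; 0.5 0.038 0 -0.5 0 0 0",
)

```text
time: 20.9
tool_pos: [0.4651, -0.3112, 0.2168]
ee_rot: [3.137, -0.006, -0.093]
wrist_force: [0.4, -0.0, 0.4]
width: 0.0467
```

Emit:
servo_tool(
  targets="0.5 -0.05 -0.1 0 0 0 0; 0.5 -0.1 -0.25 -0.02 0 0 0; 0.5 -0.15 -0.4 -0.04 0 0 0; 0.5 -0.2 -0.55 -0.06 0 0 0; 0.5 -0.25 -0.7 -0.08 0 0 0; 0.5 -0.25 -0.85 -0.08 0 0 0; 0.5 -0.25 -0.95 -0.08 0 0 0; 0.5 -0.25 -0.95 -0.08 0 0 0",
)

```text
time: 21.57
tool_pos: [0.4225, -0.0637, 0.2306]
ee_rot: [-3.139, 0.003, -0.087]
wrist_force: [0.0, -0.8, 0.5]
width: 0.0471
```

```bash
python3 look3.py v .4695 -.2482 -.074; python3 - <<'E'
from h import *
crop(cv2.imread("pics/v_scene_raw.png"),150,60,450,300,2.6,"pics/v_all.png")
E
```

```text
[ 0.4225 -0.0637  0.2306] [-3.1389  0.0034 -0.087 ] [-0.2841 -0.1903  1.5863  0.002   1.7494 -0.1967]
```

View pics/v_scene_z.png

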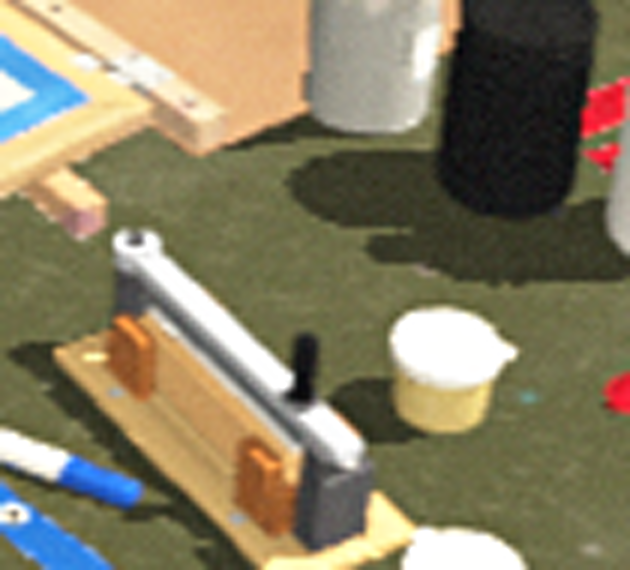

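View pics/v_top_z.png

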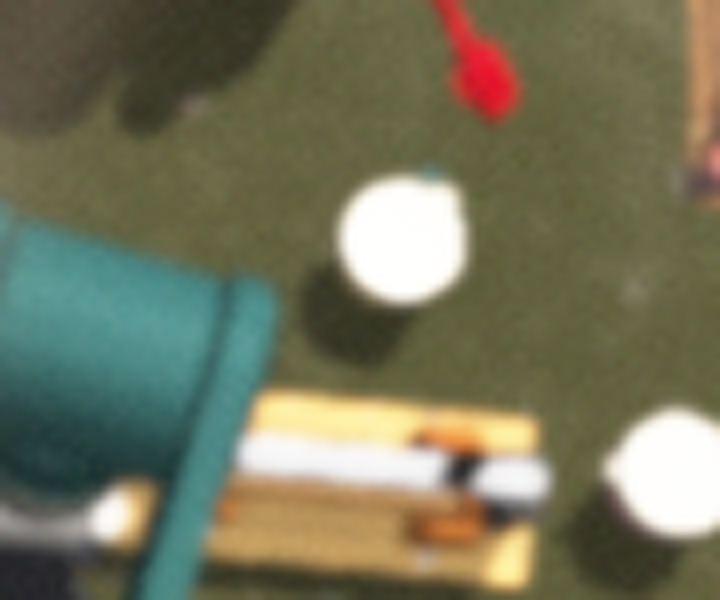

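View pics/v_all.png

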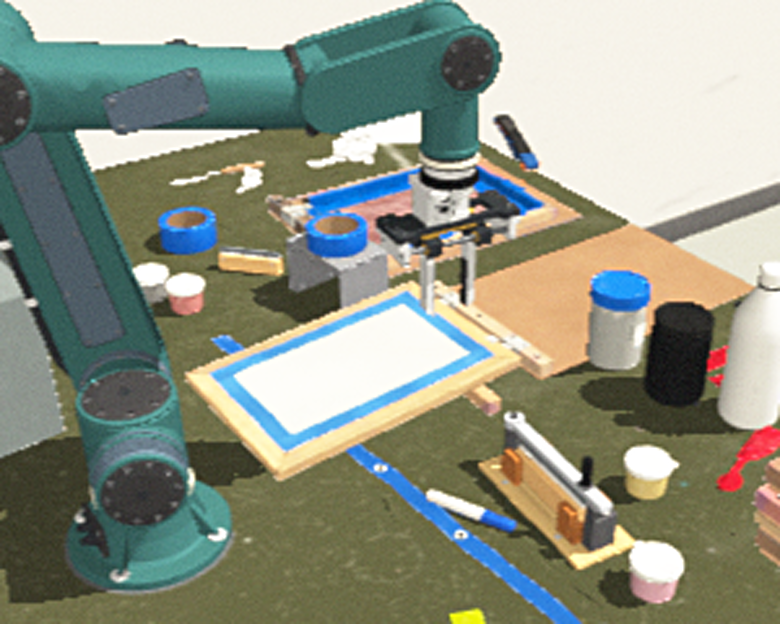

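```bash
python3 - <<'E'
from h import *
H=np.array([.4762,-.1455])
for a in(0,.03,.07):
    w=a-.071-np.pi/2;g=np.array([*(H+.165*np.array([np.cos(w),np.sin(w)])),0])
    for n,off,s in(("scene",(325,180),6),("top",(345,145),8)): print(a,n,(proj(n,[g+[0,0,.124],g+[0,0,.081]])-off+.5)*s-.5)
crop(cv2.imread("pics/v_scene_raw.png"),340,210,395,280,8.5,"pics/v2.png")
E
```

```text
0 scene [[305.0256 339.056 ]
 [299.1567 401.0587]]
0 top [[480.5433 458.0446]
 [461.5258 471.1432]]
0.03 scene [[312.3777 336.1396]
 [306.3968 398.0987]]
0.03 top [[480.9088 448.4577]
 [461.891  461.8043]]
0.07 scene [[321.8768 332.0398]
 [315.7526 393.9372]]
0.07 top [[480.9417 435.6648]
 [461.9356 449.3421]]
```

View pics/v2.png

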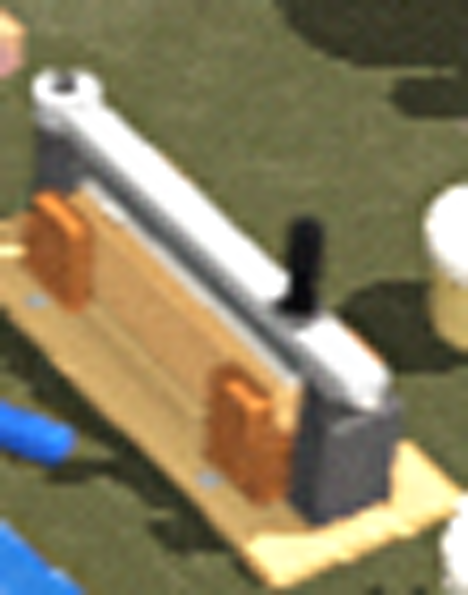

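```bash
python3 -c "
from bench import robot,get_obs
print(robot.close_job(),get_obs()['time'])"
```

```text
the job is handed in; nothing more can be done
the job is handed in; nothing more can be done
```

The squeegee is in the cradle with the keeper bar shut over it, and the job was handed in after about 22 s of the 72 s allowed.

**What I did**
- I gripped the squeegee by its protruding end, slid it about 120 mm out along the bench, set it down standing, and let go.
- I then gripped it again at its middle and lowered it between the cheeks.
- I swung the keeper bar round by the knob with the fingers loosely closed around it, not pinched tight. I pushed it home, backed off, opened the fingers and lifted the arm clear.

**Last checks**
- **Seating:** lowering stopped on contact at a TCP height of 16.5 mm. That puts the underside 10 mm above the bench, which is the bay floor.
- **Keeper:** the bar came to a hard stop, with 16 N on the knob giving no further movement. In both final pictures the knob lies where an angle of 0 puts it, not at 0.03 or 0.07 rad.
- **Bystanders:** the two pots, the marker pen and the tape on the shelf look unmoved in the last picture.
- **Forces:** the highest wrist force in the readings was about 21 N (limit 120 N), pressing the squeegee onto the bay floor.

**Where checks disagreed:** the scene camera showed the gripper and the held squeegee 1 to 2.5 pixels higher than the arm's own readings. This briefly suggested the squeegee had slipped up in the grip, but the contact height on the bay floor showed it had not.

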